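# Rebuild a battery-backed network hub after a pack change

## Robot

A 6-joint arm with a two-finger parallel gripper is mounted at the origin on the work surface. World frame = base frame: x ahead of the robot, y to its left, z up, the work surface at z = 0. Lengths are in m, angles in rad, forces in N, time in s.
With the tool pointing down it reaches from about 0.25 to 0.775 m from the base axis. Payload 4 kg.
Tool frame: the origin (TCP) lies on the centre line of the jaws, within the pads' length; the fingertips stand 19 mm ahead of it and the grasp point (between the pads) is the TCP; x points along the fingers, z is the direction in which the jaws open and shut, and the axes are right-handed (so a half turn about x gives the same grasp; the last joint's range is limited). The gripper opens to 94 mm and grips with 3 to 60 N. Pads are 16 mm wide; open, the fingers measure 119 mm over their backs; the gripper's body (75 mm by 177 mm) begins 78 mm behind the grasp point.
Start: joints at [1.057, 0.087, 1.371, -0, 1.684, -0.103], TCP at [0.22, 0.504, 0.225] pointing down, gripper open.
Joint ranges: [-3.1, 3.1], [-0.76, 2.03], [0.27, 2.55], [-1.08, 4.22], [0.17, 2.65], [-2.57, 2.57]. Speed limits (rad/s): [2.79, 2.79, 3.14, 3.14, 3.14, 3.14].

## Interface

Orientations are given as [roll, pitch, yaw] about the fixed x, y, z axes, in that order (R = Rz(yaw) Ry(pitch) Rx(roll)).
In Python, from bench import robot, snapshot, camera_params gives the robot as it stands.
- The arm moves only by the tool step_arm, never from a script. Its argument "motion" is text: rows parted by semicolons, each of 7 numbers parted by spaces: the opening in per cent of the stroke, from 0 (shut) to 100 (fully open), then the shift along the tool's x, y, z in cm, then the turn, a rotation vector about the tool's x, y, z in rad. A call has 1 to 20 rows; each row shifts and turns the commanded pose from where the row before left it, along the tool's axes as they then stand; what a row does not reach is not made up. A row lasts 1/12 s, in which the tool goes at most 41.7 mm and 7.16 degrees, less where a joint would pass 70% of its speed; a pose out of reach is approached as far as the arm can. A call with a gripper value outside its range is refused whole. The fingers move at their own pace and stop on an object; the grip force is fixed at half the most. Time passes only in rows, so rows that do not move let the fingers close. It gives the time, the measured TCP pose, the force and the opening at its end, in the units of the state.
- robot.get_obs(): the state, without advancing time (a new reading comes with each control period).
- snapshot(name): name is "scene" or "top" or "wrist"; returns the picture (384x512x3 uint8, red, green, blue); there is no depth.
- camera_params(name): a dict with "fx", "fy", "cx", "cy" (pixels), "R" (3x3) and "t" (3): a world point X has camera coordinates R X + t. Camera axes: x right, y down, z forward; pixel columns grow to the right and rows downward; lengths in m; the calibration is good to about 2 mm. A picture is of the moment at which its call begins: read the wrist's pose just before it. camera_params takes no time and is no camera call; for the wrist camera it gives the pose at the moment of the call.
- robot.close_job(): hands the job in, once; it reports no verdict.
The state is a dict: "time": time; "joint_positions": joint angles; "qvel": joint speeds; "joint_torque": joint torques, N m; "tool_pos": TCP position; "ee_rot": TCP orientation; "wrist_force": force on the tool from outside, world axes, zero at the start; "wrist_torque": the same for the moment, N m; "width": finger opening in m.
Only numpy, scipy, OpenCV 4.12 (cv2) and the standard library are available. Lean on these libraries where they do the work, as an engineer would, in place of code of your own. Each camera call takes 0.05 s, during which the arm holds its last target.

## Task

Put the opened network hub back together in its grey base tray: the new yellow battery pack flat between the ribs on the tray floor first, then the green circuit board, components up, on the four corner posts above it, then the finned heat sink flat on the square metal can in the middle of the board, and last the white cover over everything, fully down on the tray. Do not force or drop the parts, and leave the swollen black pack where it lies.

Things in the scene. Friction and masses are not known exactly. Their poses are not given: they have to be found in the camera images.
- hub_base: (Sizes in mm.) Grey tray, 250 g, loose on a blue mat whose top is at z = 4. Floor 124 (x) x 74 x 4. Origin: centre of underside, x along length. Pack space 77 x 47 in the middle, between ribs 9 high. Corner posts (outer 105 x 55) with ledges 25 above the origin; stops to 31 leave 99 x 49 for the board. The cover goes round the posts onto the floor's rim. All fits either way round
- new_pack: New battery pack: yellow block, white label on top, 68 (x) x 38 (y) x 19 (z) mm, 100 g. Origin: centre of the underside, x along its length. In place: origin 4 mm above the tray's origin, long side along the tray's
- old_pack: Old swollen battery pack: black block with a raised top and a red stripe, 68 x 38 mm, 19 mm high at the sides, 24 mm in the middle. Origin: centre of the underside. Not to be used: it stays where it lies
- board: Green board in a black frame, 91 (x) x 41 (y) x 8 (z) mm, straight sides to grip, 70 g. Origin: centre of underside, x along its length. Above the origin a flat bright metal can 28 x 28, top at 11 mm. Metal socket at the +x end (x 28.5 to 44.5) up to 20.5 mm; capacitors at the other end up to 16. In place: origin 25 mm above the tray's, long side along the tray's
- heat_sink: Bare aluminium heat sink, 32 x 32 x 11 (z) mm: 3 mm plate with 7 upright fins along its x, 30 g. Origin: centre of the underside. In place: origin 11 mm above the board's origin, at any yaw
- cover: White cover, an upside-down box lying open side down, 117 (x) x 67 (y) x 50 (z) mm, walls 2 mm, 47 mm deep inside, dark vent slots on top, a window in each end, 120 g. Origin: centre of its lower edge's plane, x along its length. In place: origin 4 mm above the tray's, long side along the tray's; 4 mm of play round the posts

How it is judged:
By the outcome, as a careful person would: the job done as asked, in the order asked, and still so for the second after the job is handed in, with the robot touching nothing.
It also fails if it takes over 112 s, if anything falls off the work surface, if the arm or the gripper's body presses on something with over 40 N, if the wrist force passes 120 N, or if a joint passes its speed limit or range.

## Working session

There is one attempt and no reset: what is moved stays moved. The work goes in short steps, Python scripts to look and compute and a tool call to move; the robot and the scene stay as the last step left them, time stands still between calls to the robot, and variables do not carry over. Pictures are saved under pics/ and viewed, and the job is handed in when it is done.

Besides the shell and the picture viewer there is one more tool, called after "Emit:" as name(argument=value, ...) on one line, values as JSON. step_arm: Moves the arm, as the interface text tells. Its arguments: {"type":"object","properties":{"motion":{"type":"string"}},"required":["motion"]}

```bash
ls; mkdir -p pics; python3 - <<'E'
from bench import robot, snapshot, camera_params
import cv2
print(robot.get_obs())
for n in ["scene","top","wrist"]:
    im=snapshot(n); cv2.imwrite(f"pics/{n}0.png",im[:,:,::-1]); print(n,camera_params(n))
E
```

```text
pics
{'time': 0.0, 'joint_positions': array([ 1.05692059e+00,  8.79689602e-02,  1.37223185e+00, -1.47314881e-05,
        1.68357526e+00, -1.03130428e-01]), 'qvel': array([-0.00013733, -0.00109815, -0.00148231, -0.00033014, -0.00117194,
        0.00037163]), 'joint_torque': array([-1.95696724e-03, -3.40185070e+01, -3.02420533e+01,  7.14432425e-02,
        3.30184749e-02, -1.82909171e-04]), 'tool_pos': array([0.21939096, 0.50380997, 0.22330785]), 'ee_rot': array([ 3.04516788,  1.56861286, -2.07796805]), 'wrist_force': array([ 0.75689695, -0.53547538,  0.07360272]), 'wrist_torque': array([ 0.02174072, -0.01408387, -0.00962767]), 'width': 0.09410331653105658}
scene {'fx': 362.7080196369599, 'fy': 362.7080196369599, 'cx': 252.11459348751268, 'cy': 187.006325792203, 'R': array([[-0.07897268,  0.9967471 ,  0.0160791 ],
       [ 0.80946034,  0.07353136, -0.58255223],
       [-0.58183956, -0.03299031, -0.81263421]]), 't': array([ 0.03799273, -0.39103809,  1.05114607])}
top {'fx': 353.73715422542693, 'fy': 353.73715422542693, 'cx': 254.12218951552174, 'cy': 195.72341614039766, 'R': array([[-0.02334522, -0.99850198,  0.04948536],
       [-0.98259827,  0.01379344, -0.18523062],
       [ 0.18427057, -0.05294848, -0.98144833]]), 't': array([-0.00671928,  0.51470557,  0.63878533])}
wrist {'fx': 299.9049521252914, 'fy': 299.9049521252914, 'cx': 258.45929650095485, 'cy': 192.9523390655337, 'R': array([[ 0.3992059 ,  0.91685973, -0.00169865],
       [ 0.88543108, -0.38503944,  0.26030066],
       [ 0.23800515, -0.10541759, -0.96552612]]), 't': array([-0.54976167, -0.02676869,  0.39154638])}
```

View pics/scene0.png

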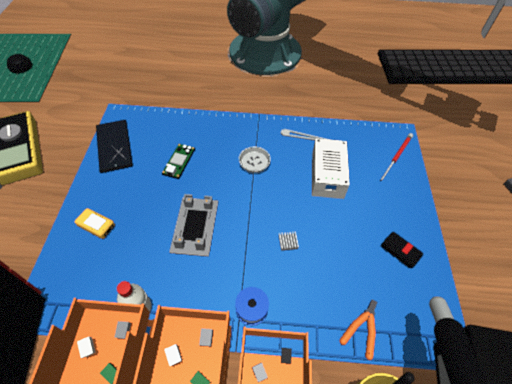

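View pics/top0.png

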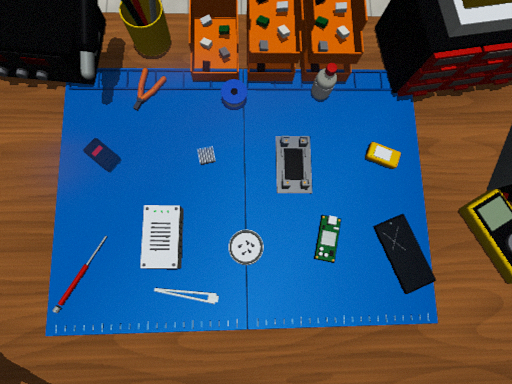

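View pics/wrist0.png

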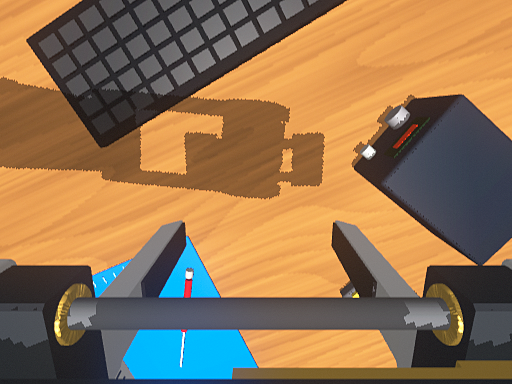

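```bash
cat > h.py <<'E'
from bench import robot, snapshot, camera_params
import cv2, numpy as np
from scipy.optimize import minimize
M=1e-3
def box(x0,x1,y0,y1,z0,z1): return np.array([[x,y,z] for x in (x0,x1) for y in (y0,y1) for z in (z0,z1)])*M
def cb(lx,ly,z0,z1): return box(-lx/2,lx/2,-ly/2,ly/2,z0,z1)
posts=[box(*(sx*np.array([44,52.5]))[::sx],*(sy*np.array([19,27.5]))[::sy],0,31) for sx in(1,-1) for sy in(1,-1)]
MOD={'hub':[cb(124,74,0,4)]+posts,'new':[cb(68,38,0,19)],'old':[cb(68,38,0,19),cb(40,38,0,24)],
'board':[cb(91,41,0,8),cb(28,28,0,11),box(28.5,44.5,-8,8,0,20.5)],'sink':[cb(32,32,0,11)],'cover':[cb(117,67,0,50)]}
def proj(P,c):
    q=P@c['R'].T+c['t']; return np.c_[c['fx']*q[:,0]/q[:,2]+c['cx'],c['fy']*q[:,1]/q[:,2]+c['cy']]
def world(P,x,y,yaw,z):
    c,s=np.cos(yaw),np.sin(yaw); return P@np.array([[c,s,0],[-s,c,0],[0,0,1]])+[x,y,z]
def ray(u,v,c,z):
    d=c['R'].T@np.array([(u-c['cx'])/c['fx'],(v-c['cy'])/c['fy'],1]); o=-c['R'].T@c['t']; return o+d*(z-o[2])/d[2]
def mask(im):
    h=cv2.cvtColor(im,cv2.COLOR_RGB2HSV); b=(h[...,0]>95)&(h[...,0]<125)&(h[...,1]>140)
    return ~b
S=4
def render(parts,p,z,c,roi):
    x0,y0,x1,y1=roi; m=np.zeros(((y1-y0)*S,(x1-x0)*S),np.uint8)
    for P in parts:
        q=(proj(world(P,*p,z),c)-[x0-.5,y0-.5])*S-.5
        hl=cv2.convexHull(q.astype(np.float32))
        cv2.fillConvexPoly(m,np.round(hl*16).astype(np.int32),255,shift=4)
    return cv2.resize(m,(x1-x0,y1-y0),interpolation=cv2.INTER_AREA)/255.
def fit(name,views,p0,z=.004,pad=14):
    parts=MOD[name]; data=[]
    for im,c in views:
        q=np.vstack([proj(world(P,*p0,z),c) for P in parts])
        a=np.maximum(np.floor(q.min(0))-pad,0).astype(int); b=np.minimum(np.ceil(q.max(0))+pad,[512,384]).astype(int)
        roi=(a[0],a[1],b[0],b[1]); m=mask(im)[a[1]:b[1],a[0]:b[0]].astype(np.uint8)
        n,l,st,_=cv2.connectedComponentsWithStats(m); r=render(parts,p0,z,c,roi)>.5
        k=np.bincount(l[r],minlength=n); k[0]=0; m=(l==k.argmax()).astype(np.uint8)
        cn,_=cv2.findContours(m,cv2.RETR_EXTERNAL,cv2.CHAIN_APPROX_NONE); m=cv2.drawContours(m*0,cn,-1,1,-1)
        data.append((m.astype(float),c,roi))
    sc=np.array([.001,.001,.02])
    f=lambda d:sum(np.abs(render(parts,np.array(p0)+d*sc,z,c,roi)-m).sum() for m,c,roi in data)
    best=None
    for dy in (-10,0,10):
        r=minimize(f,[0,0,dy],method='Nelder-Mead',options=dict(initial_simplex=[[0,0,dy],[6,0,dy],[0,6,dy],[0,0,dy+6]],maxiter=300,xatol=.02,fatol=.1))
        if best is None or r.fun<best.fun: best=r
    return np.array(p0)+best.x*sc,best.fun,[d[0].sum() for d in data]
E
cat > m1.py <<'E'
from h import *
T=cv2.imread('pics/top0.png')[:,:,::-1];Sc=cv2.imread('pics/scene0.png')[:,:,::-1]
ct,cs=camera_params('top'),camera_params('scene')
px={'hub':(294,164,.01),'new':(383,155,.015),'board':(327,238,.012),'sink':(206,155,.01),'cover':(160,237,.05),'old':(102,155,.02)}
yw={'hub':0.05,'new':1.2,'board':-.15+3.14,'sink':1.5,'cover':0,'old':.9}
for n,(u,v,z) in px.items():
    w=ray(u,v,ct,z); p0=(w[0],w[1],yw[n])
    for vs,l in (([(T,ct)],'top'),([(Sc,cs)],'scene'),([(T,ct),(Sc,cs)],'both')):
        p,e,a=fit(n,vs,p0); print(n,l,p.round(4),round(e,1),a)
E
python3 m1.py
python3 - <<'E'
import cv2
t=cv2.imread('pics/top0.png');
cv2.imwrite('pics/t0z.png',cv2.resize(t[110:280,270:420],None,fx=4,fy=3.5,interpolation=2)[:600])
cv2.imwrite('pics/t0y.png',cv2.resize(t[130:280,80:230],None,fx=4,fy=4,interpolation=2))
E
```

```text
hub top [ 0.5902 -0.1029 -0.0296] 47.5 [np.float64(1998.0)]
hub scene [ 0.5883 -0.1045 -0.0092] 69.5 [np.float64(2258.0)]
hub both [ 0.5889 -0.1038 -0.0114] 179.5 [np.float64(1998.0), np.float64(2258.0)]
new top [ 0.6051 -0.2937  1.1859] 91.0 [np.float64(622.0)]
new scene [ 0.6044 -0.2956  1.1565] 71.8 [np.float64(755.0)]
new both [ 0.6047 -0.2944  1.1714] 166.2 [np.float64(622.0), np.float64(755.0)]
board top [ 0.433  -0.1658  2.9231] 86.8 [np.float64(886.0)]
board scene [ 0.428  -0.1674  2.929 ] 130.0 [np.float64(590.0)]
board both [ 0.4327 -0.166   2.9147] 230.1 [np.float64(886.0), np.float64(590.0)]
sink top [0.6098 0.0801 1.7534] 26.3 [np.float64(250.0)]
sink scene [0.6075 0.0784 1.7708] 22.4 [np.float64(329.0)]
sink both [0.6084 0.079  1.7669] 66.9 [np.float64(250.0), np.float64(329.0)]
cover top [ 0.4393  0.1621 -0.0219] 54.9 [np.float64(2579.0)]
cover scene [ 0.4386  0.1598 -0.019 ] 158.0 [np.float64(2215.0)]
cover both [ 0.4391  0.1612 -0.0178] 304.2 [np.float64(2579.0), np.float64(2215.0)]
old top [0.6179 0.2922 0.8812] 627.3 [np.float64(81.0)]
old scene [0.6079 0.2891 0.9097] 261.7 [np.float64(697.0)]
old both [0.6078 0.2891 0.9248] 895.2 [np.float64(81.0), np.float64(697.0)]
```

View pics/t0z.png

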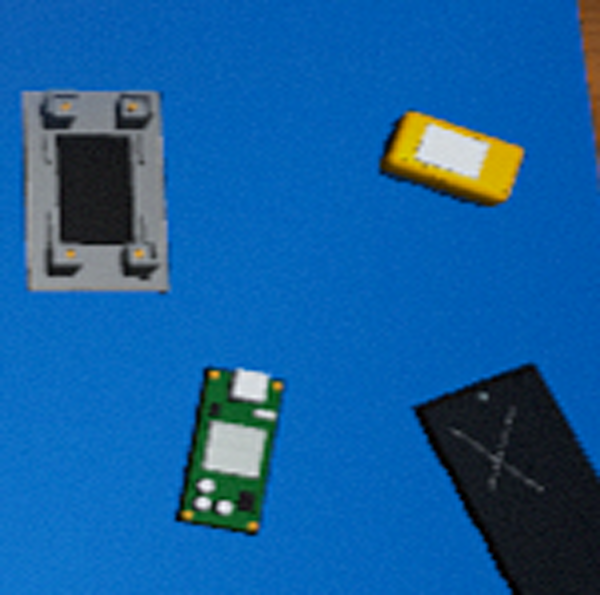

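View pics/t0y.png

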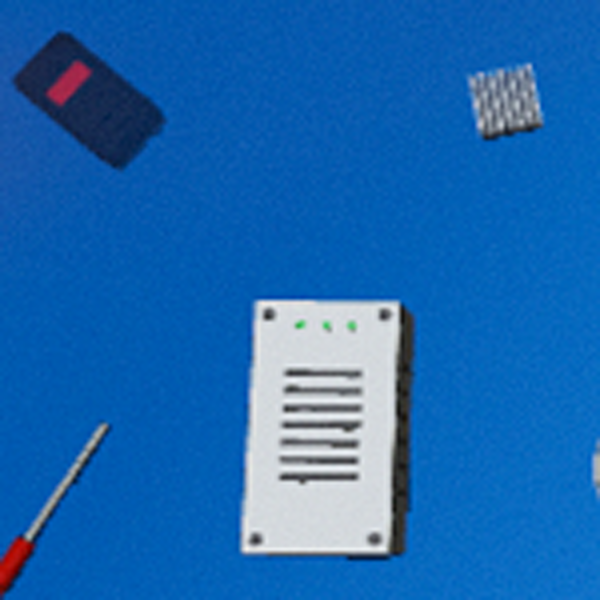

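```bash
cat > m2.py <<'E'
from h import *
T=cv2.imread('pics/top0.png')[:,:,::-1];Sc=cv2.imread('pics/scene0.png')[:,:,::-1]
ct,cs=camera_params('top'),camera_params('scene')
p,e,a=fit('board',[(T,ct),(Sc,cs)],(.433,-.166,-.2)); print(p,e,a)
p,e,a=fit('board',[(T,ct)],(.433,-.166,-.2)); print(p,e,a)
P={'hub':(.589,-.1036,-.015),'new':(.6047,-.2945,1.17),'board':p,'sink':(.6085,.079,1.765),'cover':(.439,.161,-.018)}
for nm,im,c in (('t',T,ct),('s',Sc,cs)):
    tiles=[]
    for n,pp in P.items():
        ov=cv2.resize(im,None,fx=5,fy=5,interpolation=0).copy()
        for part in MOD[n]:
            hl=cv2.convexHull((proj(world(part,*pp,.004),c)*5+2).astype(np.float32)).astype(int); cv2.polylines(ov,[hl],1,(255,0,255),1)
        k=(proj(np.array([[pp[0],pp[1],.01]]),c)[0]*5).astype(int); k=np.maximum(k,[130,150]);tiles.append(ov[k[1]-150:k[1]+150,k[0]-130:k[0]+130][:300,:260])
    tiles.append(tiles[0]*0); g=np.vstack([np.hstack(tiles[:3]),np.hstack(tiles[3:])]); cv2.imwrite(f'pics/ov_{nm}.png',g[:,:,::-1])
E
python3 m2.py
```

```text
[ 0.43184095 -0.16607481 -0.22772103] 203.67843137254903 [np.float64(886.0), np.float64(590.0)]
[ 0.43296422 -0.16546173 -0.21872457] 85.6705882352941 [np.float64(886.0)]
```

View pics/ov_t.png

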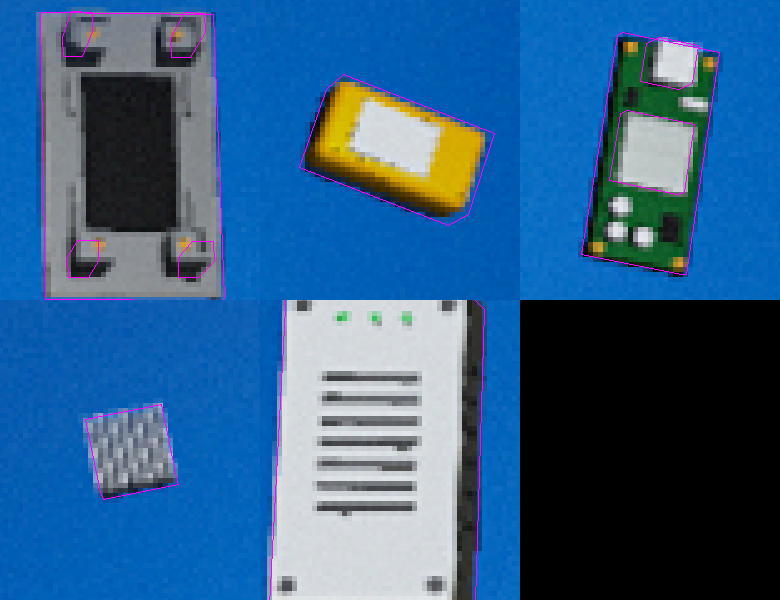

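View pics/ov_s.png

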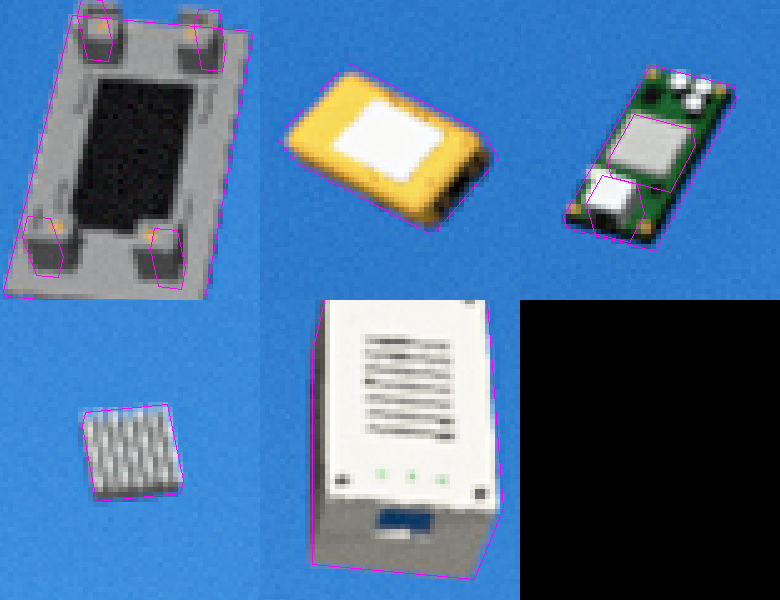

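```bash
cat > pl.py <<'E'
from h import *
import sys
from scipy.spatial.transform import Rotation as Ro
def Rt(o): return Ro.from_euler('xyz',o['ee_rot']).as_matrix()
def plan(x,y,z,jaw):
    o=robot.get_obs(); R=Rt(o); d=np.array([x,y,z])-o['tool_pos']
    # target frame: x down, z along jaw
    best=None
    for a in (jaw,jaw+np.pi):
        zt=np.array([np.cos(a),np.sin(a),0]); xt=np.array([0,0,-1.]); Rg=np.c_[xt,np.cross(zt,xt),zt]
        rv=Ro.from_matrix(R.T@Rg).as_rotvec()
        if best is None or np.linalg.norm(rv)<np.linalg.norm(best): best=rv
    zc=R[:,2]
    print('t',o['time'],'pos',o['tool_pos'].round(4),'jawyaw',round(float(np.arctan2(zc[1],zc[0])),3),'j6',o['joint_positions'][5].round(2),'F',o['wrist_force'].round(2),'w',round(o['width'],4))
    print('shift cm',(R.T@d*100).round(2),'turn',best.round(3))
if __name__=='__main__': plan(*map(float,sys.argv[1:5]))
E
python3 pl.py .605 -.2945 .2 -.40
```

```text
t 0.15 pos [0.2194 0.5039 0.2236] jawyaw 1.16 j6 -0.1 F [-0.56 -0.43  0.41] w 0.0942
shift cm [  2.44 -67.23 -57.8 ] turn [ 1.56e+00 -1.00e-03  1.00e-03]
```

Emit:
step_arm(motion="100 0 -1 -0.9 0 0 0; 100 0 -2 -1.8 0 0 0; 100 0 -3 -2.6 0 0 0; 100 0 -3 -2.6 0 0 0; 100 0 -3 -2.6 0 0 0; 100 0 -3 -2.6 0 0 0; 100 0 -3 -2.6 0 0 0; 100 0 -3 -2.6 0 0 0; 100 0 -3 -2.6 0 0 0; 100 0 -3 -2.6 0 0 0; 100 0 -3 -2.6 0 0 0; 100 0 -3 -2.6 0 0 0; 100 0 -3 -2.6 0 0 0; 100 0 -3 -2.6 0 0 0; 100 0 -3 -2.6 0 0 0; 100 0 -3 -2.6 0 0 0; 100 0 -3 -2.6 0 0 0; 100 0 -3 -2.6 0 0 0; 100 0 -3 -2.6 0 0 0; 100 0 -3 -2.6 0 0 0")

```text
time: 1.82
tool_pos: [0.5441, -0.1797, 0.2244]
ee_rot: [1.863, 1.57, 3.022]
wrist_force: [0.9, 0.9, 0.1]
width: 0.0937
```

```bash
python3 pl.py .605 -.2945 .2 -.40
```

```text
t 1.8167 pos [ 0.5441 -0.1797  0.2244] jawyaw 1.159 j6 -1.58 F [0.89 0.85 0.1 ] w 0.0937
shift cm [  2.43 -10.18  -8.08] turn [ 1.559 -0.    -0.   ]
```

Emit:
step_arm(motion="100 0 -3 -2.4 0 0 0; 100 0 -3 -2.4 0 0 0; 100 0 -3 -2.4 0 0 0; 100 0 -1.2 -0.9 0 0 0; 100 0 0 0 0.06 0 0; 100 0 0 0 0.12 0 0; 100 0 0 0 0.12 0 0; 100 0 0 0 0.12 0 0; 100 0 0 0 0.12 0 0; 100 0 0 0 0.12 0 0; 100 0 0 0 0.12 0 0; 100 0 0 0 0.12 0 0; 100 0 0 0 0.12 0 0; 100 0 0 0 0.12 0 0; 100 0 0 0 0.12 0 0; 100 0 0 0 0.12 0 0; 100 0 0 0 0.12 0 0; 100 0 0 0 0.12 0 0; 100 0 0 0 0.06 0 0; 100 0 0 0 0 0 0")

```text
time: 3.48
tool_pos: [0.6048, -0.2927, 0.2242]
ee_rot: [-2.8, 1.57, 2.962]
wrist_force: [0.4, -0.6, -0.9]
width: 0.0937
```

```bash
cat > look.py <<'E'
import sys
from pl import *
o=robot.get_obs(); c=camera_params('wrist'); im=snapshot('wrist'); cv2.imwrite(f'pics/{sys.argv[1]}.png',im[:,:,::-1])
np.savez(f'pics/{sys.argv[1]}.npz',**c)
E
python3 look.py w1; python3 pl.py .605 -.2945 .0 -.40
```

```text
t 3.5333 pos [ 0.6049 -0.2926  0.2243] jawyaw -0.519 j6 -0.02 F [-0.03 -0.13  0.42] w 0.0939
shift cm [22.43 -0.15  0.12] turn [-0.119 -0.001  0.   ]
```

View pics/w1.png

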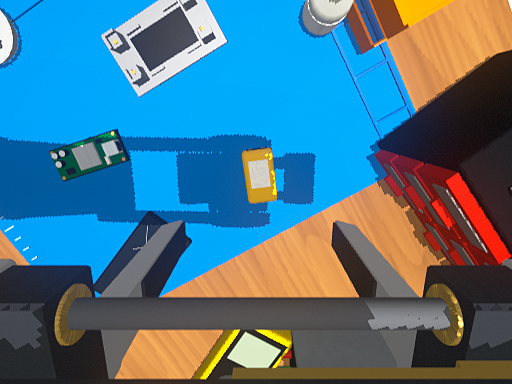

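```bash
cat > mw.py <<'E'
import sys
from h import *
def go(name,items,pad=14,show=True):
    im=cv2.imread(f'pics/{name}.png')[:,:,::-1]; c=dict(np.load(f'pics/{name}.npz'))
    ov=cv2.resize(im,None,fx=3,fy=3,interpolation=2).copy(); tiles=[]
    for n,p0,z in items:
        p,e,a=fit(n,[(im,c)],p0,z,pad=pad); print(n,p.round(4),round(e,1),a)
        for part in MOD[n]:
            hl=cv2.convexHull((proj(world(part,*p,z),c)*3+1).astype(np.float32)).astype(int); cv2.polylines(ov,[hl],1,(255,0,255),1)
        k=(proj(np.array([[p[0],p[1],.01]]),c)[0]*3).astype(int); k=np.clip(k,[200,200],[1536-200,1152-200]); tiles.append(ov[k[1]-200:k[1]+200,k[0]-200:k[0]+200])
    cv2.imwrite(f'pics/{name}_ov.png',np.hstack(tiles[:2])[:,:,::-1])
E
python3 -c "
from mw import *
go('w1',[('hub',(.589,-.1036,-.015),.004),('new',(.6047,-.2945,1.17),.004),('board',(.432,-.166,-.22),.004)])"
```

```text
hub [ 0.5887 -0.1027 -0.0094] 109.9 [np.float64(7228.0)]
new [ 0.605  -0.2935  1.1795] 98.7 [np.float64(1660.0)]
board [ 0.4293 -0.1661 -0.2184] 332.0 [np.float64(2185.0)]
```

View pics/w1_ov.png

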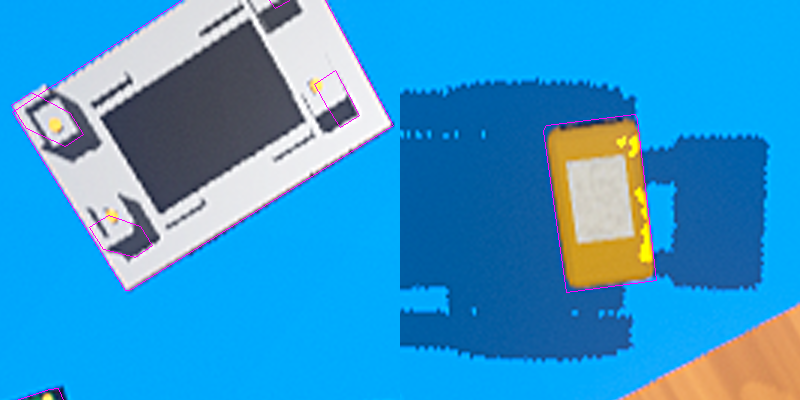

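Emit:
step_arm(motion="100 0 -0.05 0.05 -0.124 0 0; 100 2 0 0 0 0 0; 100 4 0 0 0 0 0; 100 4 0 0 0 0 0; 100 4 0 0 0 0 0; 100 2 0 0 0 0 0; 100 0 0 0 0 0 0")

```text
time: 4.12
tool_pos: [0.6013, -0.2907, 0.0565]
ee_rot: [3.013, 1.557, 2.618]
wrist_force: [-1.0, 0.4, -0.7]
width: 0.0942
```

```bash
python3 look.py w2; python3 pl.py .605 -.2938 .028 -.395;python3 -c "
from mw import *
go('w2',[('hub',(.589,-.1036,-.015),.004),('new',(.6047,-.2945,1.17),.004)])"
```

```text
t 4.1667 pos [ 0.6034 -0.2919  0.0606] jawyaw -0.395 j6 -0.14 F [0.08 0.56 0.05] w 0.0938
shift cm [ 3.26 -0.12  0.25] turn [ 0.    -0.008 -0.001]
hub [ 0.5887 -0.1022 -0.0143] 102.2 [np.float64(4638.0)]
new [ 0.6045 -0.2945  1.1789] 345.5 [np.float64(5072.0)]
```

View pics/w2.png

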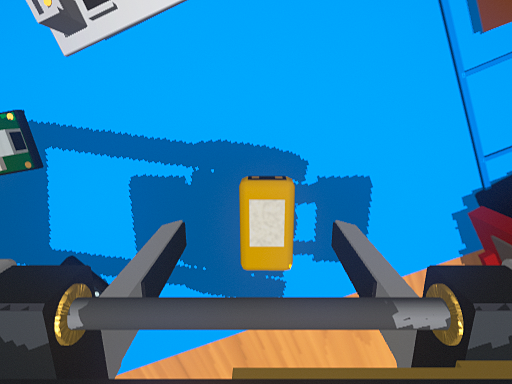

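Emit:
step_arm(motion="100 0 0 0 0 0 0; 100 0 0 0 0 0 0; 100 0 0 0 0 0 0")

```text
time: 4.42
tool_pos: [0.6076, -0.2939, 0.0681]
ee_rot: [-0.124, 1.565, -0.52]
wrist_force: [0.6, 0.2, -0.2]
width: 0.0938
```

```bash
python3 pl.py .605 -.294 .028 -.395
```

```text
t 4.4167 pos [ 0.6076 -0.2939  0.0681] jawyaw -0.396 j6 -0.14 F [ 0.57  0.22 -0.18] w 0.0938
shift cm [ 4.01 -0.1  -0.26] turn [-0.001  0.006  0.001]
```

Emit:
step_arm(motion="100 1 0 0 0 0 0; 100 1 0 0 0 0 0; 100 1 0 0 0 0 0; 100 0.7 0 0 0 0 0; 100 0.3 0 0 0 0 0; 100 0 0 0 0 0 0; 100 0 0 0 0 0 0; 100 0 0 0 0 0 0; 100 0 0 0 0 0 0; 100 0 0 0 0 0 0")

```text
time: 5.25
tool_pos: [0.6059, -0.2928, 0.0242]
ee_rot: [2.677, 1.57, 2.281]
wrist_force: [-0.5, 0.3, 1.2]
width: 0.0939
```

```bash
python3 pl.py .605 -.294 .028 -.395
```

```text
t 5.25 pos [ 0.6059 -0.2928  0.0242] jawyaw -0.396 j6 -0.14 F [-0.48  0.29  1.2 ] w 0.0939
shift cm [-0.38 -0.14 -0.03] turn [-0.001 -0.    -0.   ]
```

Emit:
step_arm(motion="100 -0.3 -0.14 0 0 0 0; 0 0 0 0 0 0 0; 0 0 0 0 0 0 0; 0 0 0 0 0 0 0; 0 0 0 0 0 0 0; 0 0 0 0 0 0 0; 0 0 0 0 0 0 0; 0 0 0 0 0 0 0")

```text
time: 5.92
tool_pos: [0.6054, -0.2941, 0.0274]
ee_rot: [1.859, 1.571, 1.463]
wrist_force: [0.6, 0.4, 0.2]
width: 0.0507
```

```bash
python3 pl.py .605 -.294 .028 -.395
```

```text
t 5.9167 pos [ 0.6054 -0.2941  0.0274] jawyaw -0.396 j6 -0.14 F [0.6  0.42 0.22] w 0.0507
shift cm [-0.06 -0.   -0.04] turn [-0.001 -0.    -0.   ]
```

Emit:
step_arm(motion="0 0 0 0 0 0 0; 0 0 0 0 0 0 0; 0 0 0 0 0 0 0; 0 0 0 0 0 0 0; 0 -0.5 0 0 0 0 0; 0 -1 0 0 0 0 0; 0 -1.5 0 0 0 0 0; 0 -1.5 0 0 0 0 0; 0 -1.5 0 0 0 0 0; 0 -1 0 0 0 0 0; 0 -0.5 0 0 0 0 0; 0 0 0 0 0 0 0")

```text
time: 6.92
tool_pos: [0.6062, -0.2946, 0.1047]
ee_rot: [-0.112, 1.567, -0.508]
wrist_force: [0.9, 0.2, -1.0]
width: 0.0378
```

```bash
python3 pl.py .5887 -.103 .1 1.558
```

```text
t 6.9167 pos [ 0.6062 -0.2946  0.1047] jawyaw -0.396 j6 -0.14 F [ 0.89  0.18 -1.05] w 0.0378
shift cm [ 0.43 17.01 -9.01] turn [ 1.188  0.003 -0.002]
```

Emit:
step_arm(motion="0 0 1.4 -0.75 0 0 0; 0 0 2.8 -1.5 0 0 0; 0 0 2.8 -1.5 0 0 0; 0 0 2.8 -1.5 0 0 0; 0 0 2.8 -1.5 0 0 0; 0 0 2.8 -1.5 0 0 0; 0 0 1.6 -0.76 0 0 0; 0 0 0 0 0.068 0 0; 0 0 0 0 0.12 0 0; 0 0 0 0 0.12 0 0; 0 0 0 0 0.12 0 0; 0 0 0 0 0.12 0 0; 0 0 0 0 0.12 0 0; 0 0 0 0 0.12 0 0; 0 0 0 0 0.12 0 0; 0 0 0 0 0.12 0 0; 0 0 0 0 0.1 0 0; 0 0 0 0 0.06 0 0; 0 0 0 0 0 0 0; 0 0 0 0 0 0 0")

```text
time: 8.58
tool_pos: [0.5868, -0.1015, 0.1012]
ee_rot: [-1.978, 1.568, 2.724]
wrist_force: [0.1, 0.1, -2.1]
width: 0.038
```

```bash
python3 pl.py .5887 -.103 .1 1.558; python3 look.py w3; python3 -c "
from bench import *
import cv2
cv2.imwrite('pics/t3.png',snapshot('top')[:,:,::-1])"
```

```text
t 8.5833 pos [ 0.5868 -0.1015  0.1012] jawyaw -1.582 j6 1.32 F [ 0.06  0.06 -2.12] w 0.038
shift cm [0.12 0.19 0.15] turn [ 0.002 -0.001  0.002]
```

View pics/w3.png

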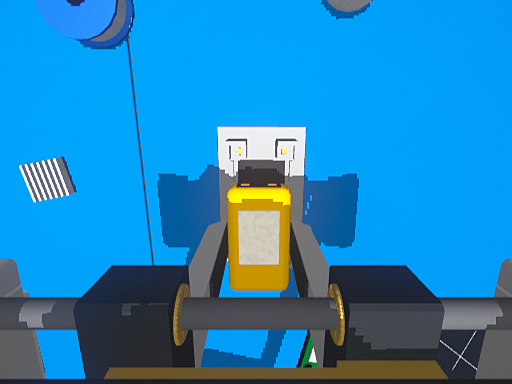

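```bash
python3 -c "
from h import *
c=dict(np.load('pics/w3.npz'))
print(ray(259.5,237.5,c,.0968))
for x in (-34,34):
  for y in (-19,19): print(proj(world(np.array([[x,y,19]])*M,.5868,-.1015,-.011,.0778),c))
for x in (62,):
  for y in (-37,37): print('hub',proj(world(np.array([[x,y,4]])*M,.5887,-.103,-.011,.004),c))
"; python3 pl.py .5887 -.103 .034 1.558
```

```text
[ 0.58996632 -0.10136099  0.0968    ]
[[290.13848229 292.69627581]]
[[229.28798469 292.67436004]]
[[293.45579946 186.96370394]]
[[226.28125263 186.94525484]]
hub [[306.06271342 125.98356092]]
hub [[216.45160784 125.96336943]]
t 8.6833 pos [ 0.5872 -0.1019  0.1017] jawyaw -1.582 j6 1.32 F [ 0.03 -0.37 -0.95] w 0.0379
shift cm [6.77 0.16 0.11] turn [ 0.001 -0.001  0.001]
```

Emit:
step_arm(motion="0 0.5 0.1 0.08 0 0 0; 0 1 0 0 0 0 0; 0 1.2 0 0 0 0 0; 0 1 0 0 0 0 0; 0 0.5 0 0 0 0 0; 0 0 0 0 0 0 0; 0 0 0 0 0 0 0; 0 0 0 0 0 0 0; 0 0 0 0 0 0 0")

```text
time: 9.43
tool_pos: [0.5894, -0.1035, 0.0613]
ee_rot: [1.373, 1.569, -0.211]
wrist_force: [0.1, -0.1, -1.1]
width: 0.0378
```

```bash
python3 pl.py .5887 -.103 .0314 1.558; python3 look.py w4
```

```text
t 9.4333 pos [ 0.5894 -0.1035  0.0613] jawyaw -1.584 j6 1.32 F [ 0.08 -0.12 -1.08] w 0.0378
shift cm [ 2.99 -0.07 -0.05] turn [-0.     0.    -0.002]
```

View pics/w4.png

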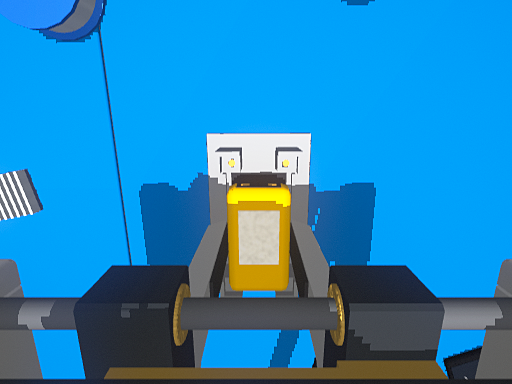

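Emit:
step_arm(motion="0 0.4 -0.06 -0.05 0 0 0; 0 0.5 0 0 0 0 0; 0 0.5 0 0 0 0 0; 0 0.5 0 0 0 0 0; 0 0.3 0 0 0 0 0; 0 0.2 0 0 0 0 0; 0 0.1 0 0 0 0 0; 0 0 0 0 0 0 0; 0 0 0 0 0 0 0; 0 0 0 0 0 0 0; 0 0 0 0 0 0 0; 0 0 0 0 0 0 0")

```text
time: 10.48
tool_pos: [0.5884, -0.1029, 0.0358]
ee_rot: [1.526, 1.57, -0.058]
wrist_force: [1.5, 0.1, -1.3]
width: 0.0376
```

```bash
python3 pl.py .5887 -.103 .0314 1.558
```

```text
t 10.4833 pos [ 0.5884 -0.1029  0.0358] jawyaw -1.584 j6 1.32 F [ 1.53  0.12 -1.33] w 0.0376
shift cm [0.44 0.03 0.01] turn [-0.     0.    -0.001]
```

Emit:
step_arm(motion="0 0.15 0 0 0 0 0; 0 0.1 0 0 0 0 0; 0 0.1 0 0 0 0 0; 0 0.05 0 0 0 0 0; 0 0 0 0 0 0 0; 0 0 0 0 0 0 0; 0 0 0 0 0 0 0")

```text
time: 11.07
tool_pos: [0.5882, -0.1028, 0.0314]
ee_rot: [2.531, 1.571, 0.947]
wrist_force: [-0.5, 0.8, -1.6]
width: 0.0379
```

```bash
python3 pl.py .5887 -.103 .0314 1.558
```

```text
t 11.0667 pos [ 0.5882 -0.1028  0.0314] jawyaw -1.584 j6 1.32 F [-0.49  0.8  -1.57] w 0.0379
shift cm [0.   0.05 0.02] turn [-0. -0. -0.]
```

Emit:
step_arm(motion="0 0.06 0 0 0 0 0; 0 0 0 0 0 0 0; 0 0 0 0 0 0 0; 0 0 0 0 0 0 0")

```text
time: 11.4
tool_pos: [0.5883, -0.1028, 0.0314]
ee_rot: [1.628, 1.571, 0.044]
wrist_force: [-2.0, 0.0, 3.4]
width: 0.0375
```

Emit:
step_arm(motion="0 0.06 0 0 0 0 0; 0 0 0 0 0 0 0; 0 0 0 0 0 0 0; 0 0 0 0 0 0 0")

```text
time: 11.73
tool_pos: [0.5883, -0.1028, 0.0314]
ee_rot: [1.475, 1.57, -0.109]
wrist_force: [-3.4, 1.1, 5.3]
width: 0.038
```

Emit:
step_arm(motion="60 -0.06 0 0 0 0 0; 60 0 0 0 0 0 0; 60 0 0 0 0 0 0; 60 0 0 0 0 0 0; 60 0 0 0 0 0 0; 60 0 0 0 0 0 0; 60 -0.5 0 0 0 0 0; 60 -1 0 0 0 0 0; 60 -2 0 0 0 0 0; 60 -3 0 0 0 0 0; 100 -3 0 0 0 0 0; 100 -2 0 0 0 0 0; 100 -1 0 0 0 0 0; 100 0 0 0 0 0 0; 100 0 0 0 0 0 0; 100 0 0 0 0 0 0")

```text
time: 13.07
tool_pos: [0.5872, -0.1026, 0.1539]
ee_rot: [-1.843, 1.568, 2.856]
wrist_force: [0.1, -0.3, -1.5]
width: 0.0923
```

```bash
python3 look.py w5;python3 pl.py .431 -.166 .15 1.35
```

```text
t 13.1167 pos [ 0.587  -0.1026  0.1535] jawyaw -1.584 j6 1.32 F [-0.    0.6   0.03] w 0.0931
shift cm [  0.4  -15.52   6.55] turn [ 0.208 -0.001  0.004]
```

View pics/w5.png

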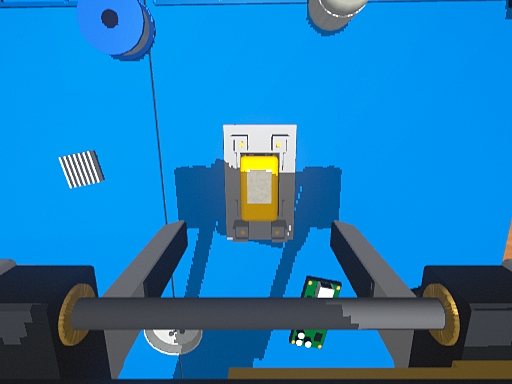

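```bash
python3 -c "
from mw import *
go('w5',[('hub',(.589,-.1030,-.011),.004),('sink',(.6084,.079,1.765),.004)])
from h import *
c=dict(np.load('pics/w5.npz'))
T=cv2.imread('pics/t3.png')[:,:,::-1]
im=cv2.imread('pics/w5.png');cv2.imwrite('pics/w5z.png',cv2.resize(im[110:250,200:330],None,fx=4,fy=4,interpolation=2))
"
```

```text
hub [ 0.5889 -0.1029 -0.0108] 113.6 [np.float64(8236.0)]
sink [0.6084 0.0801 1.7536] 46.4 [np.float64(1183.0)]
```

View pics/w5z.png

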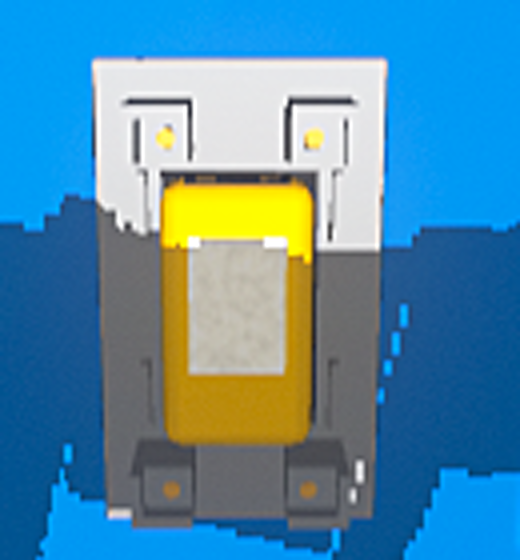

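Emit:
step_arm(motion="100 0 -1.2 0.5 0 0 0; 100 0 -2.8 1.2 0 0 0; 100 0 -2.9 1.25 0 0 0; 100 0 -2.9 1.25 0 0 0; 100 0 -2.9 1.25 0 0 0; 100 0 -1.8 0.7 0 0 0; 100 0 -0.9 0.3 0 0 0; 100 0 0 0 0.1 0 0; 100 0 0 0 0.106 0 0; 100 0 0 0 0 0 0; 100 0 0 0 0 0 0; 100 0 0 0 0 0 0; 100 0 0 0 0 0 0")

```text
time: 14.2
tool_pos: [0.4335, -0.1651, 0.1554]
ee_rot: [-2.062, 1.57, 2.433]
wrist_force: [0.3, 0.3, 0.0]
width: 0.094
```

```bash
python3 look.py w6;python3 pl.py .431 -.166 .024 1.352; python3 -c "
from mw import *
go('w6',[('board',(.431,-.166,-.219),.004),('hub',(.589,-.1029,-.011),.004)],pad=25)"
```

```text
t 14.25 pos [ 0.4335 -0.1651  0.1555] jawyaw -1.788 j6 1.3 F [ 0.14  0.2  -0.79] w 0.0941
shift cm [13.15 -0.22  0.14] turn [ 0.001 -0.     0.001]
board [ 0.4307 -0.1656 -0.2313] 186.2 [np.float64(3193.0)]
hub [ 0.5887 -0.103  -0.0173] 111.3 [np.float64(8843.0)]
```

View pics/w6_ov.png

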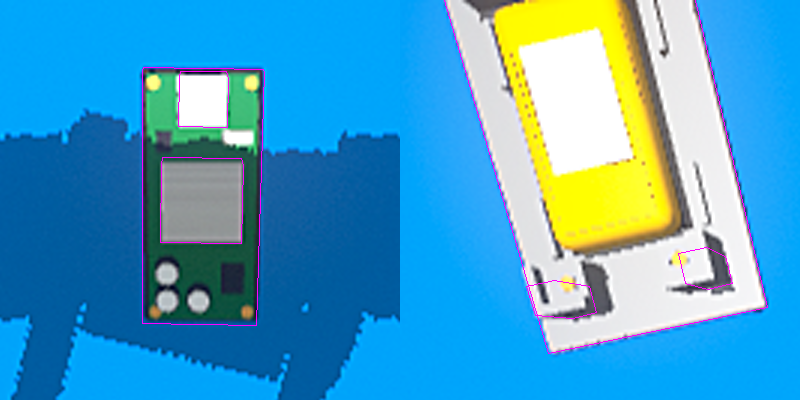

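View pics/w6.png

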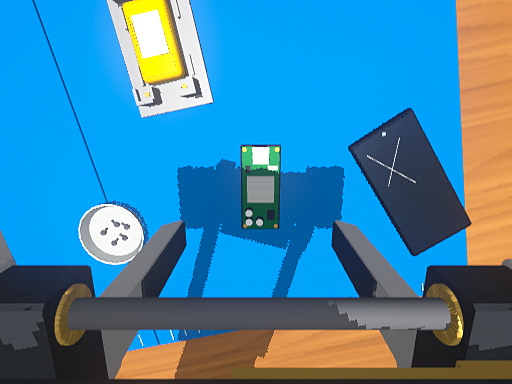

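Emit:
step_arm(motion="100 1 -0.28 0.1 0.014 0 0; 100 2 0 0 0 0 0; 100 2.5 0 0 0 0 0; 100 2.5 0 0 0 0 0; 100 2 0 0 0 0 0; 100 1 0 0 0 0 0; 100 0.5 0 0 0 0 0; 100 0 0 0 0 0 0; 100 0 0 0 0 0 0; 100 0 0 0 0 0 0; 100 0 0 0 0 0 0")

```text
time: 15.17
tool_pos: [0.4315, -0.1662, 0.0423]
ee_rot: [1.337, 1.568, -0.467]
wrist_force: [0.6, -0.4, 0.7]
width: 0.094
```

```bash
python3 pl.py .4307 -.1656 .0245 1.34
```

```text
t 15.1667 pos [ 0.4315 -0.1662  0.0423] jawyaw -1.804 j6 1.31 F [ 0.56 -0.38  0.74] w 0.094
shift cm [ 1.78 -0.09 -0.05] turn [-0.002  0.001 -0.003]
```

Emit:
step_arm(motion="100 0.5 -0.05 0 0 0 0; 100 0.5 0 0 0 0 0; 100 0.4 0 0 0 0 0; 100 0.2 0 0 0 0 0; 100 0 0 0 0 0 0; 100 0 0 0 0 0 0; 100 0 0 0 0 0 0; 100 0 0 0 0 0 0")

```text
time: 15.83
tool_pos: [0.4301, -0.1657, 0.025]
ee_rot: [1.478, 1.57, -0.326]
wrist_force: [-0.1, -0.2, 0.1]
width: 0.0939
```

```bash
python3 pl.py .4307 -.1656 .0245 1.34
```

```text
t 15.8333 pos [ 0.4301 -0.1657  0.025 ] jawyaw -1.804 j6 1.31 F [-0.1  -0.21  0.11] w 0.0939
shift cm [ 0.05  0.06 -0.02] turn [-0.002  0.    -0.   ]
```

Emit:
step_arm(motion="0 0.03 0.05 0 0 0 0; 0 0 0 0 0 0 0; 0 0 0 0 0 0 0; 0 0 0 0 0 0 0; 0 0 0 0 0 0 0; 0 0 0 0 0 0 0; 0 0 0 0 0 0 0; 0 0 0 0 0 0 0; 0 0 0 0 0 0 0; 0 0 0 0 0 0 0; 0 0 0 0 0 0 0")

```text
time: 16.75
tool_pos: [0.4304, -0.1657, 0.0246]
ee_rot: [2.452, 1.571, 0.648]
wrist_force: [0.6, -0.3, -1.2]
width: 0.04
```

```bash
python3 pl.py .4307 -.1656 .0245 1.34
```

```text
t 16.75 pos [ 0.4304 -0.1657  0.0246] jawyaw -1.804 j6 1.31 F [ 0.6  -0.33 -1.24] w 0.04
shift cm [ 0.01  0.02 -0.02] turn [-0.002 -0.    -0.   ]
```

Emit:
step_arm(motion="0 -0.5 0 0 0 0 0; 0 -1 0 0 0 0 0; 0 -2 0 0 0 0 0; 0 -2 0 0 0 0 0; 0 -2 0 0 0 0 0; 0 -1.5 0 0 0 0 0; 0 -1 0 0 0 0 0; 0 -0.5 0 0 0 0 0; 0 0 0 0 0 0 0; 0 0 0 0 0 0 0")

```text
time: 17.58
tool_pos: [0.4301, -0.1655, 0.1292]
ee_rot: [-1.943, 1.57, 2.536]
wrist_force: [0.0, 0.1, -0.7]
width: 0.0404
```

```bash
python3 pl.py .5888 -.103 .1 1.558
```

```text
t 17.5833 pos [ 0.4301 -0.1655  0.1292] jawyaw -1.804 j6 1.31 F [ 0.    0.11 -0.74] w 0.0404
shift cm [ 2.91 13.99 -9.75] turn [-0.22  -0.     0.001]
```

Emit:
step_arm(motion="0 0 1.2 -0.85 0 0 0; 0 0.3 2.5 -1.75 0 0 0; 0 0.5 2.5 -1.75 0 0 0; 0 0.5 2.5 -1.75 0 0 0; 0 0.5 2.5 -1.75 0 0 0; 0 0.5 1.6 -1.1 0 0 0; 0 0.5 0.8 -0.5 0 0 0; 0 0.1 0.4 -0.3 0 0 0; 0 0 0 0 -0.06 0 0; 0 0 0 0 -0.1 0 0; 0 0 0 0 -0.06 0 0; 0 0 0 0 0 0 0; 0 0 0 0 0 0 0; 0 0 0 0 0 0 0")

```text
time: 18.75
tool_pos: [0.5887, -0.1034, 0.1005]
ee_rot: [-1.743, 1.57, 2.954]
wrist_force: [-0.1, 1.1, -0.8]
width: 0.0403
```

```bash
python3 look.py w7; python3 pl.py .5888 -.103 .0496 1.558
```

```text
t 18.8 pos [ 0.5888 -0.1034  0.1006] jawyaw -1.586 j6 1.32 F [-0.33 -0.13 -0.34] w 0.0404
shift cm [ 5.1  -0.   -0.03] turn [-0.002 -0.     0.   ]
```

View pics/w7.png

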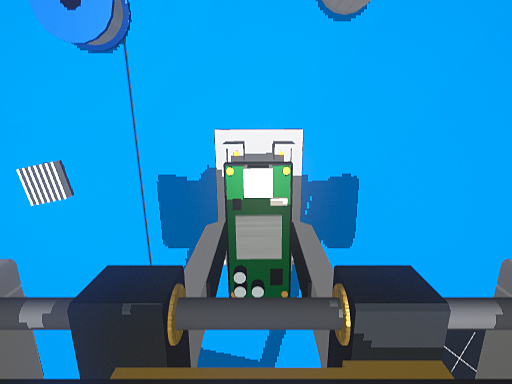

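```bash
python3 -c "
from h import *
c=dict(np.load('pics/w7.npz'))
q=lambda P,z,p=(.5888,-.1034,-.015): proj(world(np.array(P)*M,*p,z),c).round(1).tolist()
print('can',q([[14,14,11],[14,-14,11],[-14,-14,11],[-14,14,11]],.08))
print('bd',q([[45.5,20.5,8],[45.5,-20.5,8]],.08))
print('hub',q([[62,37,4],[62,-37,4]],.004,(.5888,-.103,-.011)))
im=cv2.imread('pics/w7.png');cv2.imwrite('pics/w7z.png',cv2.resize(im[120:270,200:320],None,fx=4,fy=4,interpolation=2))
"
```

```text
can [[236.3, 217.2], [283.1, 217.2], [282.1, 259.6], [237.2, 259.7]]
bd [[224.5, 164.3], [295.0, 164.3]]
hub [[213.7, 128.7], [303.3, 128.3]]
```

View pics/w7z.png

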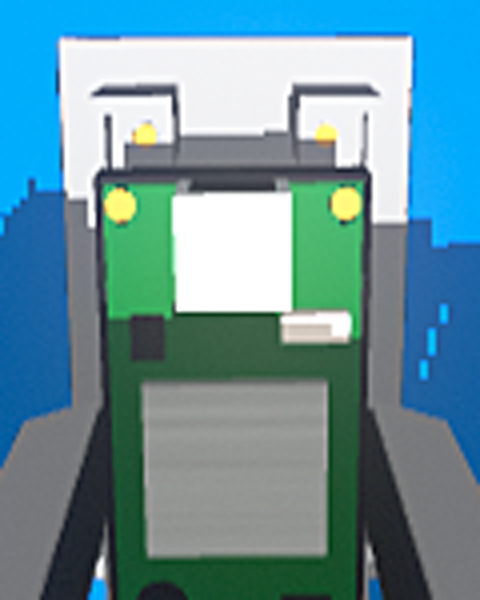

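Emit:
step_arm(motion="0 0.5 0 -0.04 0 0 0; 0 0.9 0 0 0 0 0; 0 0.9 0 0 0 0 0; 0 0.8 0 0 0 0 0; 0 0.5 0 0 0 0 0; 0 0.3 0 0 0 0 0; 0 0 0 0 0 0 0; 0 0 0 0 0 0 0; 0 0 0 0 0 0 0; 0 0 0 0 0 0 0")

```text
time: 19.63
tool_pos: [0.5896, -0.1029, 0.0622]
ee_rot: [1.383, 1.57, -0.201]
wrist_force: [-0.6, 0.6, -0.7]
width: 0.0404
```

```bash
python3 look.py w8; python3 pl.py .5888 -.103 .0496 1.558
```

```text
t 19.6833 pos [ 0.5896 -0.1029  0.0622] jawyaw -1.584 j6 1.32 F [-0.02  0.15  0.04] w 0.0406
shift cm [ 1.26 -0.08  0.01] turn [-0.     0.    -0.001]
```

View pics/w8.png

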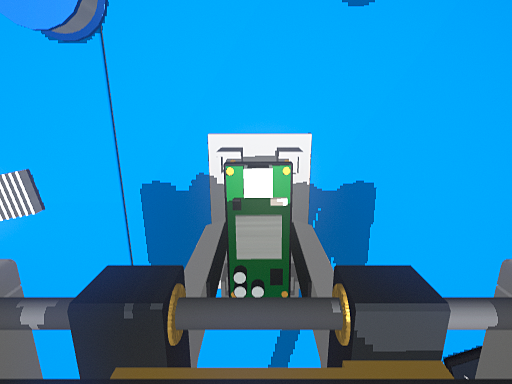

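Board is centred between the two far posts. Lowering.

Emit:
step_arm(motion="0 0.3 -0.06 0 0 0 0; 0 0.3 0 0 0 0 0; 0 0.2 0 0 0 0 0; 0 0.1 0 0 0 0 0; 0 0 0 0 0 0 0; 0 0 0 0 0 0 0; 0 0 0 0 0 0 0; 0 0 0 0 0 0 0")

```text
time: 20.35
tool_pos: [0.5887, -0.1028, 0.0527]
ee_rot: [1.631, 1.57, 0.047]
wrist_force: [0.5, 0.2, 0.7]
width: 0.0403
```

```bash
python3 pl.py .5888 -.103 .0496 1.558
```

```text
t 20.35 pos [ 0.5887 -0.1028  0.0527] jawyaw -1.584 j6 1.32 F [0.52 0.17 0.71] w 0.0403
shift cm [0.31 0.01 0.02] turn [-0. -0. -0.]
```

Emit:
step_arm(motion="0 0.1 0 0 0 0 0; 0 0.1 0 0 0 0 0; 0 0.05 0 0 0 0 0; 0 0 0 0 0 0 0; 0 0 0 0 0 0 0; 0 0 0 0 0 0 0")

```text
time: 20.85
tool_pos: [0.5886, -0.1027, 0.0501]
ee_rot: [2.367, 1.571, 0.783]
wrist_force: [0.5, 0.6, -0.2]
width: 0.0404
```

Emit:
step_arm(motion="0 0.06 0 0 0 0 0; 0 0 0 0 0 0 0; 0 0 0 0 0 0 0; 0 0 0 0 0 0 0")

```text
time: 21.18
tool_pos: [0.5887, -0.1028, 0.0496]
ee_rot: [1.556, 1.57, -0.028]
wrist_force: [-0.2, 0.6, 0.2]
width: 0.0401
```

Emit:
step_arm(motion="0 0.06 0 0 0 0 0; 0 0 0 0 0 0 0; 0 0 0 0 0 0 0; 0 0 0 0 0 0 0")

```text
time: 21.52
tool_pos: [0.5887, -0.1028, 0.0496]
ee_rot: [1.441, 1.57, -0.143]
wrist_force: [-1.4, 1.3, 4.8]
width: 0.0406
```

Contact at the expected height. Releasing and rising.

Emit:
step_arm(motion="60 -0.06 0 0 0 0 0; 60 0 0 0 0 0 0; 60 0 0 0 0 0 0; 60 0 0 0 0 0 0; 60 0 0 0 0 0 0; 60 0 0 0 0 0 0; 60 -0.5 0 0 0 0 0; 60 -1 0 0 0 0 0; 60 -2 0 0 0 0 0; 60 -3 0 0 0 0 0; 100 -2.5 0 0 0 0 0; 100 -1.5 0 0 0 0 0; 100 -0.5 0 0 0 0 0; 100 0 0 0 0 0 0; 100 0 0 0 0 0 0; 100 0 0 0 0 0 0")

```text
time: 22.85
tool_pos: [0.5877, -0.1025, 0.1577]
ee_rot: [-1.853, 1.568, 2.846]
wrist_force: [-0.1, 0.4, 1.3]
width: 0.0922
```

```bash
python3 look.py w9;python3 pl.py .6085 .080 .15 1.754; python3 -c "
from mw import *
go('w9',[('hub',(.589,-.1030,-.011),.004),('sink',(.6084,.080,1.754),.004)])
im=cv2.imread('pics/w9.png');cv2.imwrite('pics/w9z.png',cv2.resize(im[100:250,200:330],None,fx=4,fy=4,interpolation=2))
"
```

```text
t 22.9 pos [ 0.5876 -0.1025  0.1575] jawyaw -1.584 j6 1.32 F [ 0.49  0.31 -0.61] w 0.0935
shift cm [  0.76   1.85 -18.28] turn [-0.196 -0.001  0.003]
hub [ 0.5883 -0.1029 -0.0128] 121.7 [np.float64(7972.0)]
sink [0.6084 0.0801 1.7594] 44.5 [np.float64(1151.0)]
```

View pics/w9z.png

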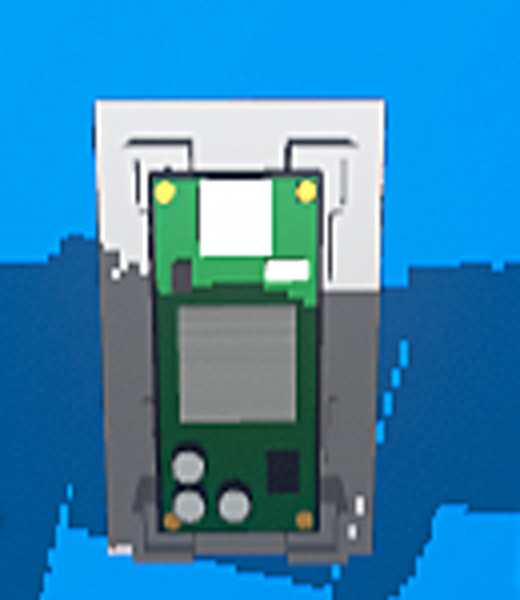

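View pics/w9_ov.png

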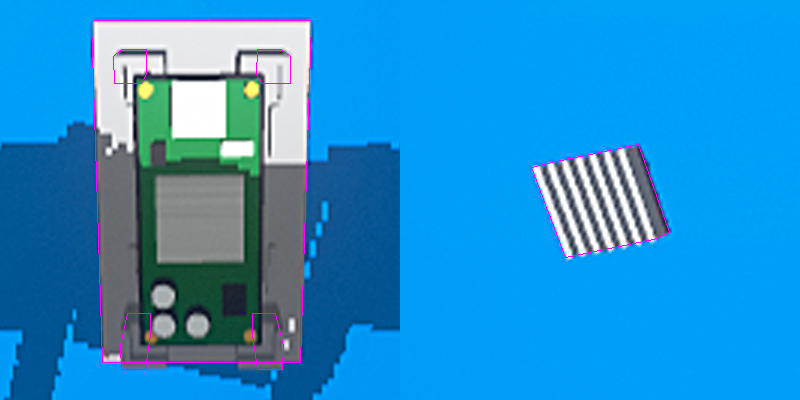

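```bash
python3 -c "
from h import *
c=dict(np.load('pics/w9.npz'))
print(ray(259.4,190.6,c,.040))
for p in [(178,303),(297,303),(297,422),(180,422)]: print(ray(p[0]/4+200-.4,p[1]/4+100-.4,c,.040))
"
```

```text
[ 0.58999745 -0.10270088  0.04      ]
[ 0.60507777 -0.08842563  0.04      ]
[ 0.60471107 -0.11653765  0.04      ]
[ 0.57527321 -0.11654557  0.04      ]
[ 0.57564316 -0.08816008  0.04      ]
```

Emit:
step_arm(motion="100 0 0.1 -1.3 0 0 0; 100 0 0.3 -2.5 0 0 0; 100 0 0.3 -3 0 0 0; 100 0 0.3 -3 0 0 0; 100 0 0.3 -3 0 0 0; 100 0 0.3 -3 0 0 0; 100 0 0.3 -1.7 0 0 0; 100 0 0 -0.8 0 0 0; 100 0 0 0 -0.1 0 0; 100 0 0 0 -0.1 0 0; 100 0 0 0 0 0 0; 100 0 0 0 0 0 0; 100 0 0 0 0 0 0")

```text
time: 23.98
tool_pos: [0.6097, 0.0797, 0.1591]
ee_rot: [-1.689, 1.57, -3.076]
wrist_force: [0.0, 0.3, 0.2]
width: 0.0939
```

```bash
python3 look.py w10;python3 pl.py .6085 .080 .024 1.757; python3 -c "
from mw import *
go('w10',[('sink',(.6084,.080,1.754),.004),('hub',(.589,-.1030,-.011),.004)])
"
```

```text
t 24.0333 pos [0.6098 0.0796 0.1592] jawyaw -1.386 j6 1.42 F [-0.62 -0.87 -0.7 ] w 0.0937
shift cm [13.52 -0.12 -0.06] turn [-0.002 -0.     0.   ]
sink [0.6081 0.0796 1.7518] 67.9 [np.float64(939.0)]
hub [ 0.5875 -0.1044  0.0055] 5041.3 [np.float64(12395.0)]
```

View pics/w10_ov.png

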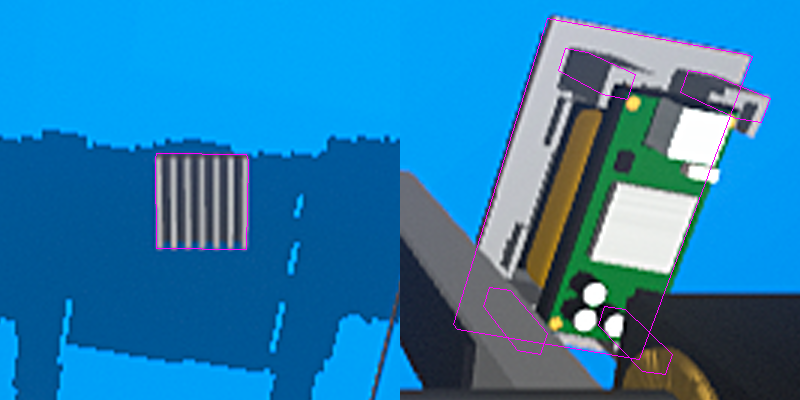

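Emit:
step_arm(motion="100 1 -0.16 -0.04 0 0 0; 100 2 0 0 0 0 0; 100 2.5 0 0 0 0 0; 100 2.5 0 0 0 0 0; 100 2 0 0 0 0 0; 100 1 0 0 0 0 0; 100 0.5 0 0 0 0 0; 100 0 0 0 0 0 0; 100 0 0 0 0 0 0; 100 0 0 0 0 0 0; 100 0 0 0 0 0 0; 100 0 0 0 0 0 0")

```text
time: 25.03
tool_pos: [0.6092, 0.0801, 0.0459]
ee_rot: [1.459, 1.568, 0.075]
wrist_force: [-0.4, -0.2, -0.4]
width: 0.0937
```

```bash
python3 pl.py .6081 .0797 .0245 1.756
```

```text
t 25.0333 pos [0.6092 0.0801 0.0459] jawyaw -1.384 j6 1.42 F [-0.42 -0.24 -0.4 ] w 0.0937
shift cm [ 2.14 -0.12  0.02] turn [ 0.002  0.    -0.003]
```

Emit:
step_arm(motion="100 0.5 -0.06 0.02 0 0 0; 100 0.6 0 0 0 0 0; 100 0.5 0 0 0 0 0; 100 0.3 0 0 0 0 0; 100 0 0 0 0 0 0; 100 0 0 0 0 0 0; 100 0 0 0 0 0 0; 100 0 0 0 0 0 0")

```text
time: 25.7
tool_pos: [0.608, 0.0798, 0.0258]
ee_rot: [1.582, 1.57, 0.198]
wrist_force: [-0.3, -0.2, 0.0]
width: 0.0937
```

```bash
python3 pl.py .6081 .0797 .0245 1.756
```

```text
t 25.7 pos [0.608  0.0798 0.0258] jawyaw -1.384 j6 1.42 F [-0.32 -0.2   0.01] w 0.0937
shift cm [0.13 0.   0.01] turn [ 0.002 -0.    -0.001]
```

Emit:
step_arm(motion="100 0.1 0 0 0 0 0; 0 0 0 0 0 0 0; 0 0 0 0 0 0 0; 0 0 0 0 0 0 0; 0 0 0 0 0 0 0; 0 0 0 0 0 0 0; 0 0 0 0 0 0 0; 0 0 0 0 0 0 0; 0 0 0 0 0 0 0; 0 0 0 0 0 0 0; 0 0 0 0 0 0 0; 0 0 0 0 0 0 0; 0 0 0 0 0 0 0")

```text
time: 26.78
tool_pos: [0.6078, 0.0797, 0.0245]
ee_rot: [2.417, 1.571, 1.033]
wrist_force: [-0.5, 0.2, -0.0]
width: 0.0313
```

```bash
python3 pl.py .6081 .0797 .0245 1.756
```

```text
t 26.7833 pos [0.6078 0.0797 0.0245] jawyaw -1.384 j6 1.42 F [-0.53  0.2  -0.03] w 0.0313
shift cm [-0.    0.03  0.01] turn [ 0.002 -0.    -0.   ]
```

Emit:
step_arm(motion="0 -0.5 0 0 0 0 0; 0 -1 0 0 0 0 0; 0 -2 0 0 0 0 0; 0 -2 0 0 0 0 0; 0 -2 0 0 0 0 0; 0 -1.5 0 0 0 0 0; 0 -1 0 0 0 0 0; 0 -0.5 0 0 0 0 0; 0 0 0 0 0 0 0; 0 0 0 0 0 0 0")

```text
time: 27.62
tool_pos: [0.6075, 0.0797, 0.1291]
ee_rot: [-1.83, 1.57, 3.069]
wrist_force: [-1.0, -0.0, -0.1]
width: 0.0316
```

```bash
python3 pl.py .5895 -.1028 .11 1.558
```

```text
t 27.6167 pos [0.6075 0.0797 0.1291] jawyaw -1.384 j6 1.42 F [-1.01 -0.03 -0.05] w 0.0316
shift cm [ 1.91 -5.16 17.6 ] turn [ 0.2   -0.     0.001]
```

Emit:
step_arm(motion="0 0 -0.3 1.1 0 0 0; 0 0.2 -0.7 2.4 0 0 0; 0 0.4 -0.9 3 0 0 0; 0 0.4 -0.9 3 0 0 0; 0 0.4 -0.9 3 0 0 0; 0 0.3 -0.8 2.7 0 0 0; 0 0.2 -0.5 1.6 0 0 0; 0 0 -0.16 0.8 0 0 0; 0 0 0 0 0.1 0 0; 0 0 0 0 0.1 0 0; 0 0 0 0 0 0 0; 0 0 0 0 0 0 0; 0 0 0 0 0 0 0")

```text
time: 28.7
tool_pos: [0.5896, -0.1024, 0.1101]
ee_rot: [-2.017, 1.57, 2.685]
wrist_force: [-0.4, 1.2, 0.3]
width: 0.032
```

```bash
python3 look.py w11; python3 pl.py .5895 -.1028 .0605 1.558
```

```text
t 28.75 pos [ 0.5897 -0.1024  0.1102] jawyaw -1.582 j6 1.32 F [-0.76  0.08 -0.25] w 0.0315
shift cm [ 4.97 -0.01  0.04] turn [ 0.002 -0.     0.   ]
```

View pics/w11.png

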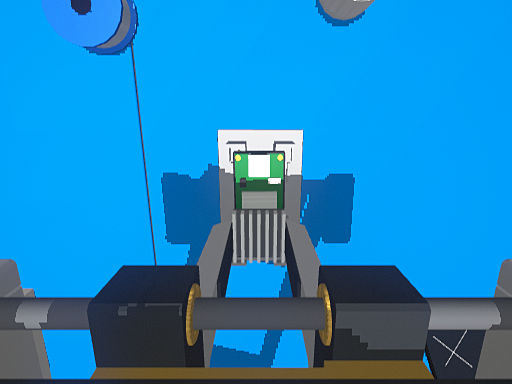

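Emit:
step_arm(motion="0 0.5 0 0.04 0 0 0; 0 0.9 0 0 0 0 0; 0 0.9 0 0 0 0 0; 0 0.8 0 0 0 0 0; 0 0.5 0 0 0 0 0; 0 0.3 0 0 0 0 0; 0 0 0 0 0 0 0; 0 0 0 0 0 0 0; 0 0 0 0 0 0 0; 0 0 0 0 0 0 0; 0 0 0 0 0 0 0")

```text
time: 29.67
tool_pos: [0.5901, -0.1033, 0.0721]
ee_rot: [1.396, 1.57, -0.188]
wrist_force: [0.0, -0.4, 0.2]
width: 0.0316
```

```bash
python3 look.py w12; python3 pl.py .5895 -.1028 .0605 1.558
```

```text
t 29.7167 pos [ 0.5901 -0.1032  0.072 ] jawyaw -1.584 j6 1.32 F [-0.44 -0.56 -0.08] w 0.0314
shift cm [ 1.15 -0.06 -0.04] turn [-0.     0.    -0.001]
```

View pics/w12.png

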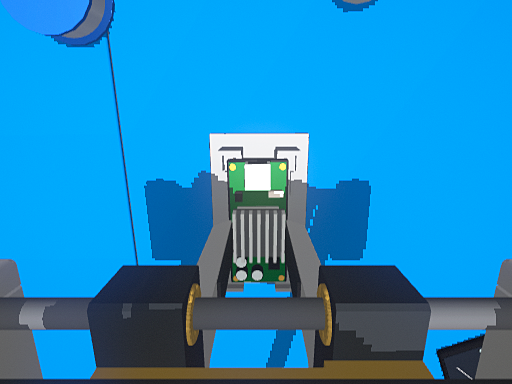

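Emit:
step_arm(motion="0 0.3 -0.03 -0.04 0 0 0; 0 0.3 0 0 0 0 0; 0 0.2 0 0 0 0 0; 0 0.1 0 0 0 0 0; 0 0.05 0 0 0 0 0; 0 0 0 0 0 0 0; 0 0 0 0 0 0 0; 0 0 0 0 0 0 0; 0 0 0 0 0 0 0")

```text
time: 30.47
tool_pos: [0.5896, -0.1028, 0.0622]
ee_rot: [1.546, 1.57, -0.038]
wrist_force: [0.1, 0.2, -0.3]
width: 0.0314
```

```bash
python3 pl.py .5895 -.1028 .0605 1.558
```

```text
t 30.4667 pos [ 0.5896 -0.1028  0.0622] jawyaw -1.584 j6 1.32 F [ 0.14  0.17 -0.32] w 0.0314
shift cm [ 0.17 -0.01 -0.  ] turn [-0.  0. -0.]
```

Emit:
step_arm(motion="0 0.08 0 0 0 0 0; 0 0.05 0 0 0 0 0; 0 0 0 0 0 0 0; 0 0 0 0 0 0 0; 0 0 0 0 0 0 0")

```text
time: 30.88
tool_pos: [0.5895, -0.1028, 0.0606]
ee_rot: [2.977, 1.571, 1.393]
wrist_force: [-0.4, -0.0, -0.4]
width: 0.0314
```

Emit:
step_arm(motion="0 0.05 0 0 0 0 0; 0 0 0 0 0 0 0; 0 0 0 0 0 0 0; 0 0 0 0 0 0 0")

```text
time: 31.22
tool_pos: [0.5896, -0.1028, 0.0605]
ee_rot: [1.602, 1.57, 0.018]
wrist_force: [-0.6, 0.3, 1.2]
width: 0.0316
```

Emit:
step_arm(motion="0 0.05 0 0 0 0 0; 0 0 0 0 0 0 0; 0 0 0 0 0 0 0; 0 0 0 0 0 0 0")

```text
time: 31.55
tool_pos: [0.5896, -0.1028, 0.0604]
ee_rot: [1.37, 1.57, -0.214]
wrist_force: [-2.1, 0.4, 5.9]
width: 0.0316
```

Emit:
step_arm(motion="55 -0.06 0 0 0 0 0; 55 0 0 0 0 0 0; 55 0 0 0 0 0 0; 55 0 0 0 0 0 0; 55 0 0 0 0 0 0; 55 0 0 0 0 0 0; 55 -0.5 0 0 0 0 0; 55 -1 0 0 0 0 0; 55 -2 0 0 0 0 0; 55 -3 0 0 0 0 0; 100 -2.5 0 0 0 0 0; 100 -1.5 0 0 0 0 0; 100 -0.5 0 0 0 0 0; 100 0 0 0 0 0 0; 100 0 0 0 0 0 0; 100 0 0 0 0 0 0")

```text
time: 32.88
tool_pos: [0.5886, -0.1025, 0.1685]
ee_rot: [-1.848, 1.568, 2.851]
wrist_force: [-0.9, 0.3, 0.5]
width: 0.0884
```

```bash
python3 look.py w13;python3 pl.py .439 .161 .17 1.553; python3 -c "
from mw import *
go('w13',[('hub',(.589,-.1030,-.011),.004)])
im=cv2.imread('pics/w13.png');cv2.imwrite('pics/w13z.png',cv2.resize(im[100:250,200:330],None,fx=4,fy=4,interpolation=2))
"
```

```text
t 32.9333 pos [ 0.5885 -0.1025  0.1683] jawyaw -1.584 j6 1.32 F [-0.55 -0.26  0.14] w 0.0919
shift cm [ -0.1  -15.3  -26.15] turn [ 0.005 -0.001  0.003]
hub [ 0.5886 -0.1029 -0.0126] 120.0 [np.float64(7499.0)]
```

View pics/w13z.png

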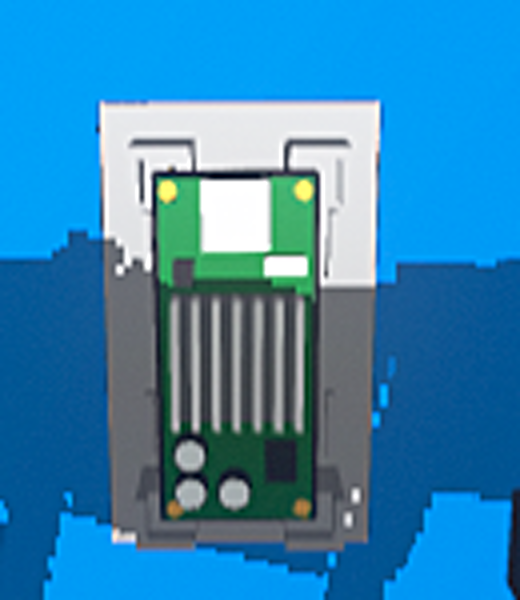

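Emit:
step_arm(motion="100 0 -0.7 -1.2 0 0 0; 100 0 -1.4 -2.4 0 0 0; 100 0 -1.8 -3.1 0 0 0; 100 0 -1.8 -3.1 0 0 0; 100 0 -1.8 -3.1 0 0 0; 100 0 -1.8 -3.1 0 0 0; 100 0 -1.8 -3.1 0 0 0; 100 0 -1.8 -3.1 0 0 0; 100 0 -1.3 -2.2 0 0 0; 100 0 -0.8 -1.3 0 0 0; 100 0 -0.3 -0.45 0 0 0; 100 0 0 0 0 0 0; 100 0 0 0 0 0 0; 100 0 0 0 0 0 0")

```text
time: 34.1
tool_pos: [0.4402, 0.16, 0.17]
ee_rot: [-0.646, 1.57, -2.231]
wrist_force: [0.5, 0.0, 0.1]
width: 0.0938
```

```bash
python3 look.py w14;python3 pl.py .439 .161 .043 1.553; python3 -c "
from mw import *
go('w14',[('cover',(.439,.161,-.018),.004)])
"
```

```text
t 34.15 pos [0.4403 0.1599 0.17  ] jawyaw -1.586 j6 1.81 F [-0.58  0.3   0.11] w 0.0938
shift cm [12.7  -0.13 -0.12] turn [0.003 0.    0.   ]
cover [ 0.4389  0.1611 -0.0245] 101.7 [np.float64(8534.0)]
```

View pics/w14.png

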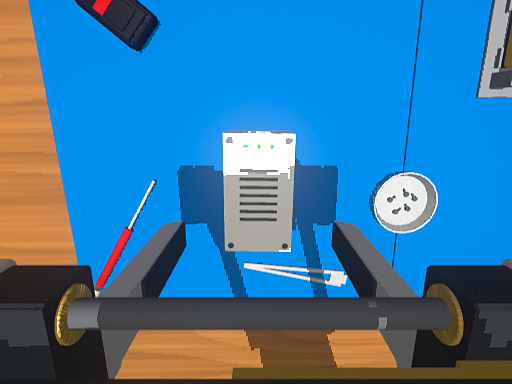

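View pics/w14_ov.png

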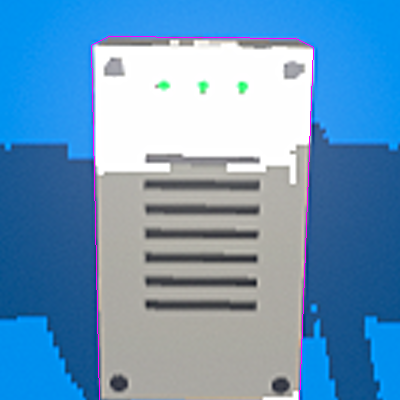

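Emit:
step_arm(motion="100 1 -0.15 -0.11 0.007 0 0; 100 2 0 0 0 0 0; 100 2 0 0 0 0 0; 100 2 0 0 0 0 0; 100 1.5 0 0 0 0 0; 100 1 0 0 0 0 0; 100 0.5 0 0 0 0 0; 100 0 0 0 0 0 0; 100 0 0 0 0 0 0; 100 0 0 0 0 0 0; 100 0 0 0 0 0 0; 100 0 0 0 0 0 0")

```text
time: 35.15
tool_pos: [0.4391, 0.162, 0.0713]
ee_rot: [1.835, 1.569, 0.244]
wrist_force: [-1.7, 0.1, -0.1]
width: 0.0941
```

```bash
python3 pl.py .4389 .1611 .040 1.549
```

```text
t 35.15 pos [0.4391 0.162  0.0713] jawyaw -1.591 j6 1.82 F [-1.72  0.09 -0.13] w 0.0941
shift cm [ 3.13 -0.03  0.1 ] turn [ 0.002 -0.001 -0.002]
```

Emit:
step_arm(motion="100 0.6 0 0.05 0 0 0; 100 0.8 0 0 0 0 0; 100 0.8 0 0 0 0 0; 100 0.5 0 0 0 0 0; 100 0.3 0 0 0 0 0; 100 0 0 0 0 0 0; 100 0 0 0 0 0 0; 100 0 0 0 0 0 0; 100 0 0 0 0 0 0")

```text
time: 35.9
tool_pos: [0.4388, 0.1614, 0.0407]
ee_rot: [1.876, 1.57, 0.285]
wrist_force: [0.0, -0.3, -0.8]
width: 0.0943
```

```bash
python3 pl.py .4389 .1611 .040 1.549
```

```text
t 35.9 pos [0.4388 0.1614 0.0407] jawyaw -1.591 j6 1.82 F [ 0.01 -0.34 -0.77] w 0.0943
shift cm [0.07 0.01 0.03] turn [ 0.002 -0.    -0.001]
```

Emit:
step_arm(motion="0 0.05 0 0.02 0 0 0; 0 0 0 0 0 0 0; 0 0 0 0 0 0 0; 0 0 0 0 0 0 0; 0 0 0 0 0 0 0; 0 0 0 0 0 0 0; 0 0 0 0 0 0 0; 0 0 0 0 0 0 0")

```text
time: 36.57
tool_pos: [0.4385, 0.1611, 0.0399]
ee_rot: [1.528, 1.571, -0.063]
wrist_force: [0.1, 0.1, 0.5]
width: 0.0668
```

```bash
python3 pl.py .4389 .1611 .040 1.549
```

```text
t 36.5667 pos [0.4385 0.1611 0.0399] jawyaw -1.591 j6 1.82 F [0.14 0.13 0.47] w 0.0668
shift cm [-0.01  0.04  0.  ] turn [ 0.002  0.    -0.   ]
```

Emit:
step_arm(motion="0 0 0 0 0 0 0; 0 -0.4 0 0 0 0 0; 0 -1 0 0 0 0 0; 0 -2 0 0 0 0 0; 0 -2 0 0 0 0 0; 0 -2 0 0 0 0 0; 0 -1.5 0 0 0 0 0; 0 -0.8 0 0 0 0 0; 0 -0.3 0 0 0 0 0; 0 0 0 0 0 0 0; 0 0 0 0 0 0 0; 0 0 0 0 0 0 0")

```text
time: 37.57
tool_pos: [0.4376, 0.161, 0.1384]
ee_rot: [-1.359, 1.568, -2.95]
wrist_force: [-1.2, 0.6, -0.6]
width: 0.0668
```

```bash
python3 pl.py .5884 -.103 .14 1.558
```

```text
t 37.5667 pos [0.4376 0.161  0.1384] jawyaw -1.591 j6 1.82 F [-1.2   0.62 -0.57] w 0.0668
shift cm [-0.18 15.61 26.09] turn [-0.007  0.001  0.003]
```

Emit:
step_arm(motion="0 0 0.6 1 0 0 0; 0 0 1.2 2 0 0 0; 0 0 1.6 2.7 0 0 0; 0 0 1.6 2.7 0 0 0; 0 0 1.6 2.7 0 0 0; 0 0 1.6 2.7 0 0 0; 0 0 1.6 2.7 0 0 0; 0 0 1.6 2.7 0 0 0; 0 0 1.6 2.7 0 0 0; 0 0 1.4 2.3 0 0 0; 0 0 0.8 1.3 0 0 0; 0 0 0.35 0.55 -0.007 0 0; 0 0 0 0 0 0 0; 0 0 0 0 0 0 0; 0 0 0 0 0 0 0; 0 0 0 0 0 0 0")

```text
time: 38.9
tool_pos: [0.5882, -0.1011, 0.14]
ee_rot: [-3.058, 1.57, 1.643]
wrist_force: [0.5, 0.0, -1.2]
width: 0.0662
```

```bash
python3 look.py w15; python3 pl.py .5884 -.103 .044 1.558
python3 - <<'E'
from h import *
for n in('top','scene'): cv2.imwrite(f'pics/{n}15.png',snapshot(n)[:,:,::-1])
c=dict(np.load('pics/w15.npz')); im=cv2.imread('pics/w15.png')[:,:,::-1]
E
```

```text
t 38.95 pos [ 0.5883 -0.1011  0.14  ] jawyaw -1.582 j6 1.32 F [ 0.16  0.44 -1.03] w 0.0667
shift cm [9.6  0.01 0.19] turn [ 0.001 -0.    -0.   ]
```

View pics/w15.png

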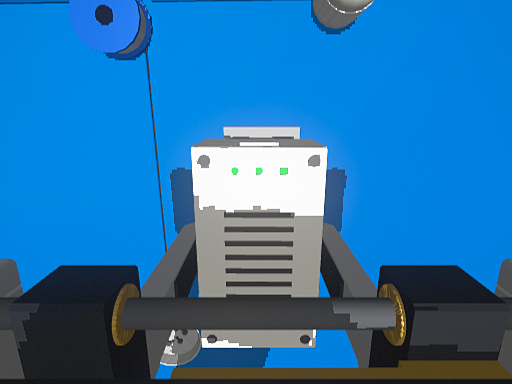

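View pics/scene15.png

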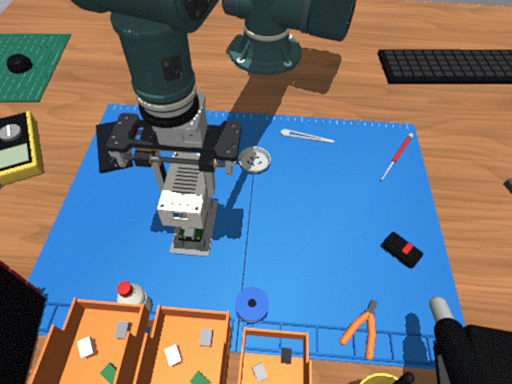

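```bash
python3 -c "
from h import *
c=dict(np.load('pics/w15.npz'))
q=lambda P,z,p: proj(world(np.array(P)*M,*p,z),c).round(1).tolist()
print('cov',q([[58.5,33.5,50],[58.5,-33.5,50],[-58.5,-33.5,50],[-58.5,33.5,50]],.104,(.5886,-.1011,-.0125)))
print('hub',q([[62,37,4],[62,-37,4]],.004,(.5887,-.103,-.0115)))
im=cv2.imread('pics/w15.png');cv2.imwrite('pics/w15z.png',cv2.resize(im[115:215,180:340],None,fx=5,fy=5,interpolation=2))
"
```

```text
cov [[191.2, 146.0], [329.3, 146.2], [316.9, 347.3], [202.5, 347.2]]
hub [[222.4, 126.0], [300.1, 126.0]]
```

View pics/w15z.png

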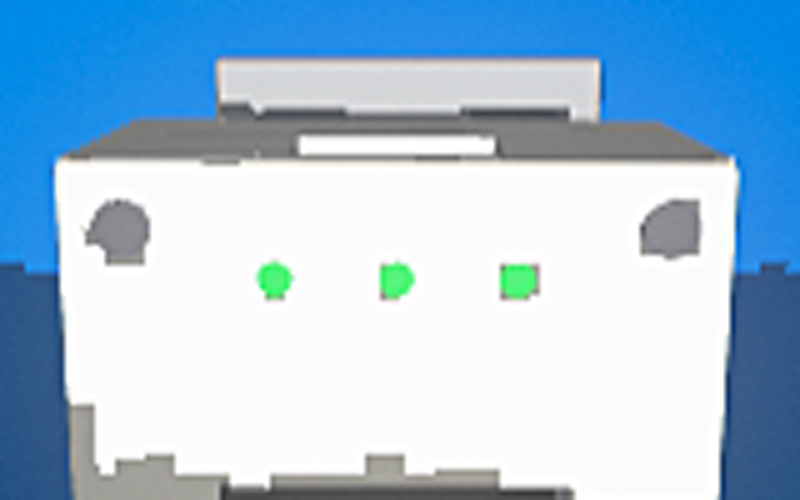

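Emit:
step_arm(motion="0 0.5 0 0.15 0 0 0; 0 0.9 0 0.08 0 0 0; 0 1 0 0 0 0 0; 0 0.9 0 0 0 0 0; 0 0.6 0 0 0 0 0; 0 0.2 0 0 0 0 0; 0 0 0 0 0 0 0; 0 0 0 0 0 0 0; 0 0 0 0 0 0 0; 0 0 0 0 0 0 0; 0 0 0 0 0 0 0")

```text
time: 39.97
tool_pos: [0.589, -0.1048, 0.0995]
ee_rot: [1.41, 1.57, -0.174]
wrist_force: [-0.2, 0.8, -1.2]
width: 0.0668
```

```bash
python3 look.py w16; python3 pl.py .5884 -.1033 .044 1.558
python3 -c "
from h import *
c=dict(np.load('pics/w16.npz'));o=robot.get_obs();x,y,z=o['tool_pos']
q=lambda P,z,p: proj(world(np.array(P)*M,*p,z),c).round(1).tolist()
print('cov',q([[58.5,33.5,50],[58.5,-33.5,50],[-58.5,-33.5,50],[-58.5,33.5,50]],z-.036,(x+.0003,y,-.0125)))
print('hub',q([[62,37,4],[62,-37,4]],.004,(.5887,-.103,-.0115)))
im=cv2.imread('pics/w16.png');cv2.imwrite('pics/w16z.png',cv2.resize(im[115:215,180:340],None,fx=5,fy=5,interpolation=2))
"
```

```text
t 40.0167 pos [ 0.5889 -0.1048  0.0993] jawyaw -1.584 j6 1.31 F [-0.62  0.74 -0.34] w 0.067
shift cm [ 5.53 -0.06 -0.15] turn [-0.     0.    -0.001]
cov [[191.0, 146.4], [328.9, 146.3], [317.0, 347.3], [202.6, 347.5]]
hub [[212.0, 129.3], [301.9, 129.1]]
```

View pics/w16z.png

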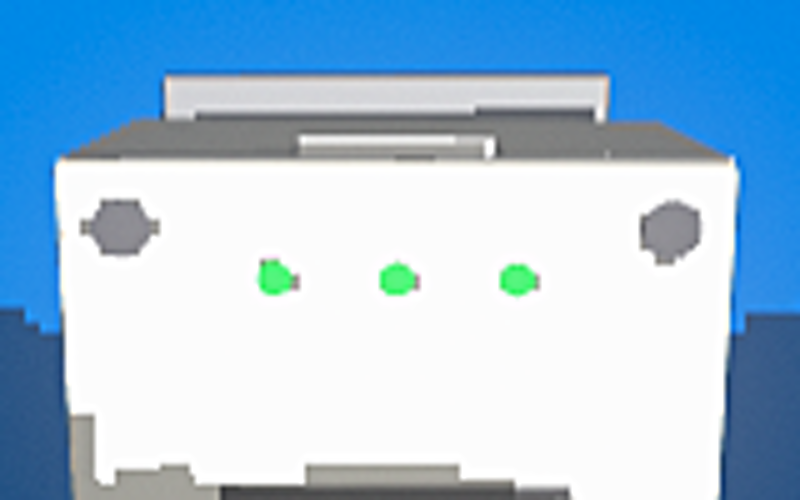

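Emit:
step_arm(motion="0 0.3 -0.05 -0.1 0 0 0; 0 0.3 0 0 0 0 0; 0 0 0 0 0 0 0; 0 0 0 0 0 0 0; 0 0 0 0 0 0 0; 0 0 0 0 0 0 0")

```text
time: 40.52
tool_pos: [0.5882, -0.1037, 0.0928]
ee_rot: [2.048, 1.571, 0.464]
wrist_force: [0.3, -0.1, -0.5]
width: 0.0667
```

```bash
python3 pl.py .5884 -.1033 .044 1.558
```

```text
t 40.5167 pos [ 0.5882 -0.1037  0.0928] jawyaw -1.584 j6 1.31 F [ 0.28 -0.1  -0.5 ] w 0.0667
shift cm [ 4.88  0.02 -0.04] turn [-0. -0. -0.]
```

Emit:
step_arm(motion="0 0.3 0 -0.03 0 0 0; 0 0.4 0 0 0 0 0; 0 0.4 0 0 0 0 0; 0 0.4 0 0 0 0 0; 0 0.3 0 0 0 0 0; 0 0.2 0 0 0 0 0; 0 0 0 0 0 0 0; 0 0 0 0 0 0 0; 0 0 0 0 0 0 0")

```text
time: 41.27
tool_pos: [0.5883, -0.1035, 0.073]
ee_rot: [1.533, 1.57, -0.051]
wrist_force: [-0.3, 0.0, -0.6]
width: 0.067
```

```bash
python3 pl.py .5884 -.1033 .044 1.558
```

```text
t 41.2667 pos [ 0.5883 -0.1035  0.073 ] jawyaw -1.584 j6 1.31 F [-0.29  0.04 -0.58] w 0.067
shift cm [ 2.9   0.01 -0.02] turn [-0.  0. -0.]
```

Emit:
step_arm(motion="0 0.3 0 0 0 0 0; 0 0.4 0 0 0 0 0; 0 0.4 0 0 0 0 0; 0 0.4 0 0 0 0 0; 0 0.3 0 0 0 0 0; 0 0.2 0 0 0 0 0; 0 0.1 0 0 0 0 0; 0 0 0 0 0 0 0; 0 0 0 0 0 0 0; 0 0 0 0 0 0 0")

```text
time: 42.1
tool_pos: [0.5883, -0.1035, 0.052]
ee_rot: [1.44, 1.57, -0.144]
wrist_force: [-1.1, 0.0, -1.7]
width: 0.0673
```

```bash
python3 pl.py .5884 -.1033 .044 1.558
```

```text
t 42.1 pos [ 0.5883 -0.1035  0.052 ] jawyaw -1.584 j6 1.31 F [-1.13  0.03 -1.67] w 0.0673
shift cm [ 0.8   0.01 -0.02] turn [-0.     0.    -0.001]
```

Emit:
step_arm(motion="0 0.3 0 0 0 0 0; 0 0.2 0 0 0 0 0; 0 0.15 0 0 0 0 0; 0 0.05 0 0 0 0 0; 0 0 0 0 0 0 0; 0 0 0 0 0 0 0; 0 0 0 0 0 0 0")

```text
time: 42.68
tool_pos: [0.5882, -0.1034, 0.0449]
ee_rot: [1.85, 1.571, 0.266]
wrist_force: [0.6, -0.2, -1.9]
width: 0.0664
```

Emit:
step_arm(motion="0 0.08 0 0 0 0 0; 0 0 0 0 0 0 0; 0 0 0 0 0 0 0; 0 0 0 0 0 0 0")

```text
time: 43.02
tool_pos: [0.5882, -0.1034, 0.044]
ee_rot: [2.115, 1.571, 0.531]
wrist_force: [0.8, -0.6, -1.2]
width: 0.0669
```

Emit:
step_arm(motion="0 0.05 0 0 0 0 0; 0 0 0 0 0 0 0; 0 0 0 0 0 0 0; 0 0 0 0 0 0 0")

```text
time: 43.35
tool_pos: [0.5883, -0.1034, 0.0439]
ee_rot: [1.558, 1.57, -0.026]
wrist_force: [-1.4, 0.1, 1.5]
width: 0.0666
```

Emit:
step_arm(motion="0 0.06 0 0 0 0 0; 0 0 0 0 0 0 0; 0 0 0 0 0 0 0; 0 0 0 0 0 0 0")

```text
time: 43.68
tool_pos: [0.5882, -0.1035, 0.0439]
ee_rot: [1.408, 1.57, -0.176]
wrist_force: [-2.6, 1.1, 4.5]
width: 0.0667
```

Seated at the expected height (0.0439). Release, rise and check.

Emit:
step_arm(motion="100 -0.06 0 0 0 0 0; 100 0 0 0 0 0 0; 100 0 0 0 0 0 0; 100 0 0 0 0 0 0; 100 0 0 0 0 0 0; 100 0 0 0 0 0 0; 100 -0.5 0 0 0 0 0; 100 -1 0 0 0 0 0; 100 -2 0 0 0 0 0; 100 -3 0 0 0 0 0; 100 -3 0 0 0 0 0; 100 -2 0 0 0 0 0; 100 -1 0 0 0 0 0; 100 0 0 0 0 0 0; 100 0 0 0 0 0 0; 100 0 0 0 0 0 0; 100 0 0 0 0 0 0")

```text
time: 45.1
tool_pos: [0.587, -0.1031, 0.1661]
ee_rot: [-1.844, 1.567, 2.856]
wrist_force: [-0.7, 0.7, 0.8]
width: 0.094
```

```bash
python3 look.py w17; python3 -c "
from mw import *
MOD['asm']=[cb(124,74,0,4),cb(117,67,4,54)]
go('w17',[('asm',(.5887,-.1030,-.012),.004)])
cv2.imwrite('pics/scene17.png',snapshot('scene')[:,:,::-1])
i=cv2.imread('pics/scene17.png')
cv2.imwrite('pics/s17z.png',cv2.resize(i[120:300,100:300],None,fx=3.3,fy=3.3,interpolation=2))
"
```

```text
asm [ 0.5885 -0.1028 -0.0142] 113.9 [np.float64(9253.0)]
```

View pics/w17_ov.png

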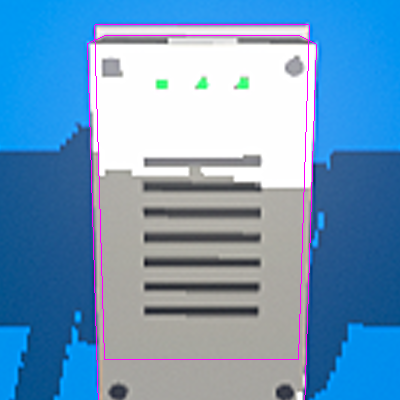

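View pics/s17z.png

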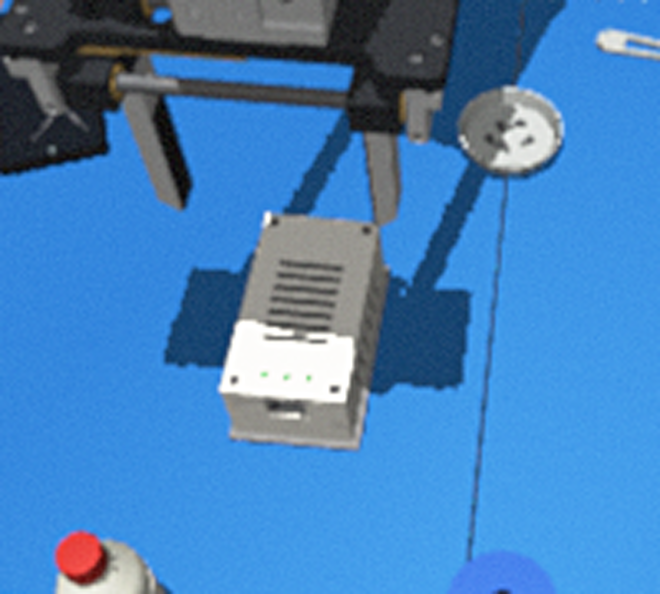

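The cover sits level and fully down: its outline matches the model, the rim is even, and the arm is clear. Handing in.

```bash
python3 -c "
from bench import robot
print(robot.close_job())"
```

```text
the job is handed in; nothing more can be done
None
```

The hub is back together in its tray, assembled in the order you asked. I handed the job in at about 45 s of the 112 s allowed; no verdict came back.

- **Placing:** the battery pack, the board, the heat sink on the can and the cover were each lowered until light contact. The vertical force stayed at about 6 N or less, and each part stopped within 0.5 mm of the calculated height. Then I released it.
- **Last checks:** the final wrist and scene pictures show the cover level on the tray rim. Its outline matches the model of cover on tray, at about (0.5885, -0.103) with yaw -0.014 rad. The arm is clear above it. Earlier pictures showed the pack between the ribs, the board between the post stops and the heat sink centred on the can.
- **Old pack:** I never touched the swollen black pack. It still appeared where it started in the scene picture taken while I carried the cover; I did not check it again after that.
- **Disagreements:** the camera estimates for the same part differed by up to about 4 mm at first. I settled these with close wrist views before each grasp. The arm also takes about 0.3 s to settle after fast moves, so I corrected small offsets just above each placement.

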